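# Hold the varnish flask down in the mixer's sprung cradle

## Robot

A 6-joint arm with a two-finger parallel gripper is mounted at the origin on the work surface. World frame = base frame: x ahead of the robot, y to its left, z up, the work surface at z = 0. Lengths are in m, angles in rad, forces in N, time in s.
With the tool pointing down it reaches from about 0.25 to 0.725 m from the base axis. Payload 4 kg.
Tool frame: the origin (TCP) lies midway between the tips of the shut fingers; the grasp point (between the pads) lies grip_point_offset behind it (grip_point_offset is the distance from the TCP to the grasp point, in m); z points along the fingers, y is the line along which they close (so a half turn about z gives the same grasp; the last joint's range is limited). The gripper opens to 85 mm and grips with 20 to 120 N. Pads are 22 mm wide; open, the fingers measure 114 mm over their backs; the gripper's body (76 mm by 85 mm) begins 54 mm behind the grasp point. The pads swing forward as they close: fully open they stand 13 mm farther back than shut.
Start: joints at [-1.247, 0.241, 0.005, 1.335, 0, 1.571], TCP at [0.159, -0.474, 0.231] pointing down, gripper open.
Joint ranges: [-2.72, 2.72], [-1.05, 1.87], [-1.09, 1.28], [-1.99, 2.15], [-1.42, 1.44], [-3.14, 3.14]. Speed limits (rad/s): [2.79, 2.79, 3.14, 3.14, 3.14, 3.14].

## Interface

Orientations are given as a unit quaternion [x, y, z, w].
In Python, from workcell import * gives the robot as it stands. The module is installed in compiled form; this text tells all that it offers.
- The arm moves only by the tool arm_command, never from a script. Its arguments are lists of equal length, an entry for each row: "slide": the shift along the tool's x, y, z in cm, a list of three; "spin": the turn about the tool's z in degrees. A call has exactly 5 rows; each row is the pose to reach, as a shift and turn from the pose commanded when the call began, along the tool's axes at that moment; what a row does not reach only later rows make up. A row lasts 1/8 s, in which the tool goes at most 62.5 mm and 10.7 degrees, less where a joint would pass 70% of its speed; a pose out of reach is approached as far as the arm can. A call with a gripper value outside its range is refused whole. "jaw" is the finger opening in cm, from 0 to 8.54, set as the call begins (left out, the last holds). The fingers move at their own pace and stop on an object; the grip force is fixed at half the most. Time passes only in rows, so rows that repeat a pose let the fingers close, or fill a call up. It gives the time, the measured TCP pose, the force, the opening and the grip force at its end, in the units of the state.
- get_obs(): the state, without advancing time (a new reading comes with each control period).
- camera(name): name is "side" or "top" or "wrist"; returns a dict with "pixels" (480x640x3 uint8, red, green, blue), "range_z" (480x640 float32, m along the optical axis (not along the pixel's ray), 0 where there is no reading), "intrinsics" (3x3 intrinsics, pixels), "k1" (the pictures are not rectified: a ray, as slopes to the right and down, at radius r is drawn at 1 + k1 r^2 times it, then the intrinsics apply), "rvec" (rotation vector, rad) and "tvec" (3), from world to camera coordinates, as OpenCV has them. Camera axes: x right, y down, z forward; pixel columns grow to the right and rows downward; lengths in m; the calibration is good to about 2 mm. A picture is of the moment at which its call begins.
- job_done(): hands the job in; it is judged then, once.
Trained networks look in a picture, given as the dict that the camera call returned (one of the last four; its "shot" number tells which), for a name from the list of things; names that differ only in an ending like _2 or _b are one class to them, and where a whole thing is asked for, a point or a joint stands for the part that bears it (a point fixed in the world has none). Each returns a list of dicts, best first, with "confidence" (0 to 1); they miss things now and then, are a little off and sometimes report something else, mostly with a low value. They report only what shows in the picture. A call takes as long as a camera call. They do not tell look-alikes from the thing itself.
- recognise(picture, thing): "centre" ([column, row] in pixels, amid what is visible of it).
- landmark_of(picture, thing): "centre" ([column, row] in pixels: a listed point, or the origin of a listed thing).
The state is a dict: "clock": time; "joint_pos": joint angles; "joint_vel": joint speeds; "tau": joint torques, N m; "eef_pos": TCP position; "tool_rot": TCP orientation; "ft_force": force on the tool from outside, world axes, zero at the start; "ft_torque": the same for the moment, N m; "grip_width": finger opening in m; "grasp_force": force on a finger pad.
Only numpy, scipy, OpenCV 4.12 (cv2) and the standard library are available. Lean on these libraries where they do the work, as an engineer would, in place of code of your own. Each camera call takes 0.05 s, during which the arm holds its last target. There are 200 camera calls.

## Task

Pick up the round amber varnish flask by its white cap, tip it in the air to about 40 degrees for a moment to stir up what has settled, and bring it level again. Then lower it upright into the orange sprung ring of the paint mixer, press it smoothly down to the bottom of the ring's travel, and finish still gripping the flask and holding it pressed down, so that I can close the red clips; do not let go. Leave the blue pot, the tumbler and the clamp where they are.

Things in the scene. Friction and masses are not known exactly. Their poses are not given: they have to be found in the camera images.
- flask: closed round varnish flask, 102 mm tall, about 0.22 kg: amber glass ball 64 mm in diameter (centre 34 mm above the underside) on a 32 mm wide flat foot, neck 24 mm in diameter, white cylindrical cap 38 mm in diameter reaching from 76 to 102 mm above the underside. It stands upright, loose, on the mat (mat top at 3 mm). Origin: centre of its underside; z up along its axis; yaw has no meaning
- flask_cap (a point): a point on the flask's axis inside the white cap, 92 mm above the underside: a good height to grip at
- mixer: paint mixer, fixed: grey base 130 x 130 mm, 28 mm high, standing on the mat, with the sprung orange ring held level above its middle on two steel rods (43 mm either side of the middle, along the mixer's y, ending at ring height) that slide into black tubes; a red clip is folded outwards on each x side (to about 92 mm from the middle, under 48 mm high). Origin: centre of the base's underside; z up
- cradle_ring (a point): centre of the orange ring, in the ring's mid-plane, 75 mm above the mixer's underside when up; moves down with it. The ring is of 8 mm round bar, 48 mm clear inside, 64 mm outside; the flask's ball seats in it by itself, and then the flask's underside is about 11 mm below this point
- cradle (a joint): how far the ring is pressed down, in m: 0 up, 0.024 at its stop. The springs carry the flask's weight without moving; the down force on the ring is about 4 N to start it and about 14 N at the stop. It springs back when released
- pot: bystander: blue paint pot with black lid, 54 mm in diameter, 70 mm tall, loose. Origin: centre of its underside
- tumbler: bystander: empty clear glass tumbler, 68 mm in diameter, 85 mm tall, loose. Origin: centre of its underside
- clamp: bystander: red-handled steel bar clamp lying flat, about 80 x 235 mm (long along its y), 25 mm high, loose. Origin: on the mat near its middle
Things that resemble listed ones, but are neither listed nor needed, are in the scene too. What is shaped like the flask but purple is not meant.

How it is judged:
By the outcome, as a careful person would: the job done as asked, in the order asked, and still so for the second after the job is handed in, while the arm keeps its last pose, push and grip.
It also fails if it takes over 42 s, if anything falls off the work surface, if the arm or the gripper's body presses on something with over 40 N, if the wrist force passes 120 N, or if a joint passes its speed limit or range.

## Working session

There is one attempt and no reset: what is moved stays moved. The work goes in short steps, Python scripts to look and compute and a tool call to move; the robot and the scene stay as the last step left them, time stands still between calls to the robot, and variables do not carry over. Pictures are saved under pics/ and viewed, at most 10 in all, crops included, and the job is handed in when it is done.

Besides the shell and the picture viewer there is one more tool, called after "Emit:" as name(argument=value, ...), one argument or row to a line, values as JSON. arm_command: Moves the arm, as the interface text tells. Its arguments: {"type":"object","properties":{"slide":{"type":"array","items":{"type":"array","items":{"type":"number"}}},"spin":{"type":"array","items":{"type":"number"}},"jaw":{"type":"number"}},"required":["slide","spin"]}

```bash
mkdir -p pics; cat > h.py <<'E'
from workcell import *
import numpy as np, cv2
from scipy.spatial.transform import Rotation as R
def ray(c,px):
    K=c["intrinsics"];d=np.array([c["k1"],0,0,0,0.])
    p=cv2.undistortPointsIter(np.array([[px]],float),K,d,None,None,(3,50,1e-10))[0,0]
    Rm=cv2.Rodrigues(np.array(c["rvec"],float))[0]
    return Rm,np.array([p[0],p[1],1.]),np.array(c["tvec"],float).ravel()
def at_z(c,px,z):
    Rm,v,t=ray(c,px);o=-Rm.T@t;d=Rm.T@v
    return o+d*(z-o[2])/d[2]
def at_depth(c,px):
    Rm,v,t=ray(c,px);D=c["range_z"];i,j=int(round(px[1])),int(round(px[0]))
    w=D[max(i-2,0):i+3,max(j-2,0):j+3];w=w[w>0]
    if len(w)==0:return None
    return Rm.T@(v*np.median(w)-t)
def save(c,n): cv2.imwrite("pics/"+n,cv2.cvtColor(c["pixels"],cv2.COLOR_RGB2BGR))
E
cat > a.py <<'E'
from h import *
np.set_printoptions(precision=4,suppress=True)
o=get_obs();print({k:np.round(v,3) for k,v in o.items()})
Z=dict(flask_cap=.095,cradle_ring=.078,flask=.003,mixer=.003,pot=.003,tumbler=.003,clamp=.003)
for n in ("top","side"):
    c=camera(n);save(c,n+"0.png");print(n,c["rvec"],c["tvec"],c["k1"])
    for t,z in Z.items():
        for r in landmark_of(c,t)[:4]:
            print(t,np.round(r["centre"]),round(r["confidence"],2),at_z(c,r["centre"],z),at_depth(c,r["centre"]))
E
python3 a.py; python3 -c "import workcell;print([k for k in dir(workcell) if k[0]!='_'])"
```

```text
{'clock': np.float64(0.0), 'joint_pos': array([-1.247,  0.241,  0.004,  1.335, -0.   ,  1.571]), 'joint_vel': array([-0.   , -0.   ,  0.001, -0.002, -0.002, -0.002]), 'tau': array([  0.001, -37.232,  25.241,   0.017,  -0.   ,  -0.   ]), 'eef_pos': array([ 0.159, -0.473,  0.23 ]), 'tool_rot': array([ 0.987,  0.161, -0.   , -0.001]), 'ft_force': array([-0.246, -1.226, -0.402]), 'ft_torque': array([-0.037, -0.023,  0.005]), 'grasp_force': np.float64(0.0), 'grip_width': np.float64(0.085)}
top [ 2.2069 -2.175   0.0175] [0.0347 0.4847 1.2785] -0.12311139468192185
flask_cap [249. 236.] 0.92 [0.4995 0.1988 0.095 ] [0.499  0.1975 0.1032]
flask_cap [186. 379.] 0.89 [0.2017 0.3263 0.095 ] [0.2029 0.3248 0.101 ]
cradle_ring [342. 210.] 0.57 [0.5574 0.0075 0.078 ] [0.5622 0.0073 0.03  ]
flask [198. 370.] 0.79 [0.2044 0.3237 0.003 ] [0.2148 0.3097 0.0613]
flask [249. 239.] 0.63 [0.4984 0.2127 0.003 ] [0.4935 0.1971 0.104 ]
mixer [340. 213.] 0.73 [0.5591 0.0124 0.003 ] [0.5565 0.0124 0.0296]
tumbler [245. 128.] 0.71 [0.7492 0.2284 0.003 ] [0.7482 0.2278 0.0069]
clamp [434. 127.] 0.7 [ 0.7552 -0.197
[... 308 characters left out ...]
 ] [0.2029 0.3316 0.101 ]
flask_cap [154. 290.] 0.18 [0.6685 0.2873 0.095 ] [0.7254 0.2444 0.0355]
cradle_ring [283. 237.] 0.62 [0.5541 0.0101 0.078 ] [ 0.5906 -0.0436  0.03  ]
flask [252. 328.] 0.91 [0.5062 0.2099 0.003 ] [0.4839 0.2364 0.0389]
flask [370. 438.] 0.81 [0.203  0.3204 0.003 ] [0.1928 0.3487 0.0511]
mixer [281. 259.] 0.94 [0.5704 0.0009 0.003 ] [0.5515 0.0282 0.0298]
pot [350. 203.] 0.95 [ 0.5342 -0.2812  0.003 ] [ 0.5232 -0.2577  0.0198]
tumbler [152. 291.] 0.88 [0.7571 0.2253 0.003 ] [0.7277 0.2473 0.0337]
clamp [263. 200.] 0.93 [ 0.7465 -0.1896  0.003 ] [ 0.747  -0.1903  0.0025]
['Unreachable', 'camera', 'get_obs', 'grip_point_offset', 'job_done', 'landmark_of', 'recognise']
```

View pics/top0.png

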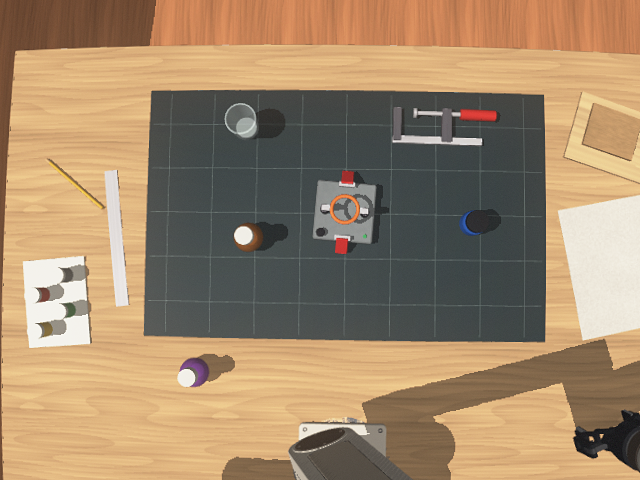

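View pics/side0.png

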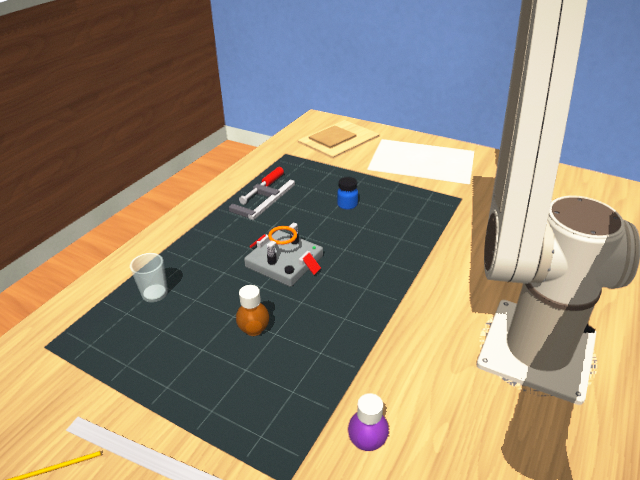

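The amber flask's cap is at top pixel (249,236), the ring at (344,209) and the purple look-alike at (190,373). The moves offer no tilt axis, so I'll try out in free air what happens at the edge of reach.

Emit:
arm_command(
  slide=[
    [0, 6, 0],
    [0, 12, 0],
    [0, 18, 0],
    [0, 24, 0],
    [0, 30, 0],
  ],
  spin=[0, 0, 0, 0, 0],
)

```text
clock: 1.42
eef_pos: [0.2469, -0.7356, 0.2296]
tool_rot: [0.987, 0.161, 0.001, 0.004]
ft_force: [0.8, -1.0, 1.3]
grip_width: 0.0853
grasp_force: 0.0
```

```bash
cat > s.py <<'E'
from h import *
np.set_printoptions(precision=4,suppress=True)
o=get_obs();r=R.from_quat(o["tool_rot"]).as_matrix()
print(o["clock"],"q",o["joint_pos"],"p",o["eef_pos"],"r",np.hypot(*o["eef_pos"][:2]),"\nx",r[:,0],"y",r[:,1],"z",r[:,2],"tilt",np.degrees(np.arccos(-r[2,2])),"\nF",o["ft_force"],o["grip_width"],o["grasp_force"],grip_point_offset)
E
python3 s.py
```

```text
1.425 q [-1.247   0.9236  1.1519  1.7917  0.      1.5708] p [ 0.2469 -0.7356  0.2296] r 0.7759658171442857 
x [0.9481 0.3181 0.    ] y [ 0.3181 -0.948   0.0074] z [ 0.0024 -0.007  -1.    ] tilt 0.42183434183353336 
F [ 0.7813 -0.9634  1.2521] 0.08526093005836907 0.0 0.0187
```

Emit:
arm_command(
  slide=[
    [0, 6, 0],
    [0, 12, 0],
    [0, 18, 0],
    [0, 24, 0],
    [0, 30, 0],
  ],
  spin=[0, 0, 0, 0, 0],
)

```text
clock: 2.05
eef_pos: [0.267, -0.7957, 0.1726]
tool_rot: [0.986, 0.161, 0.006, 0.036]
ft_force: [-1.1, 0.1, -0.0]
grip_width: 0.0854
grasp_force: 0.0
```

```bash
python3 s.py
```

```text
2.05 q [-1.247   1.0562  1.2754  1.7168 -0.      1.5708] p [ 0.267  -0.7957  0.1726] r 0.8393391696374006 
x [ 0.948   0.3182 -0.    ] y [ 0.3173 -0.9455  0.0732] z [ 0.0232 -0.0694 -0.9973] tilt 4.195375959640716 
F [-1.0752  0.1236 -0.0387] 0.08541655401329384 0.0 0.0187
```

Emit:
arm_command(
  slide=[
    [0, 6, 0],
    [0, 12, 0],
    [0, 18, 0],
    [0, 24, 0],
    [0, 30, 0],
  ],
  spin=[0, 0, 0, 0, 0],
)

```text
clock: 2.68
eef_pos: [0.2807, -0.8366, 0.1283]
tool_rot: [0.985, 0.161, 0.011, 0.067]
ft_force: [-0.0, 0.5, 0.0]
grip_width: 0.0855
grasp_force: 0.0
```

```bash
python3 s.py
```

```text
2.675 q [-1.247   1.1132  1.2746  1.5964 -0.      1.5708] p [ 0.2807 -0.8366  0.1283] r 0.8824191275235338 
x [ 0.9481  0.3181 -0.    ] y [ 0.3152 -0.9393  0.1354] z [ 0.0431 -0.1284 -0.9908] tilt 7.784465900434234 
F [-0.0473  0.4979  0.0109] 0.08548113285506498 0.0 0.0187
```

Emit:
arm_command(
  slide=[
    [0, -6, 0],
    [0, -12, 0],
    [0, -18, 0],
    [0, -24, 0],
    [0, -30, 0],
  ],
  spin=[0, 0, 0, 0, 0],
)

```text
clock: 3.3
eef_pos: [0.2018, -0.6012, 0.0952]
tool_rot: [0.985, 0.161, 0.011, 0.068]
ft_force: [0.4, 0.1, 0.8]
grip_width: 0.0852
grasp_force: 0.0
```

```bash
python3 s.py
```

```text
3.3 q [-1.247   0.4878 -0.0108  0.9352  0.      1.5708] p [ 0.2018 -0.6012  0.0952] r 0.6341178839298022 
x [0.948  0.3182 0.    ] y [ 0.3152 -0.9391  0.1366] z [ 0.0435 -0.1295 -0.9906] tilt 7.852965005295193 
F [0.4207 0.0562 0.7536] 0.08523742359402864 0.0 0.0187
```

```bash
cat > fit.py <<'E'
import numpy as np
from scipy.optimize import least_squares
D=np.array([[.241,.0045,1.335,.5,.231],[.9236,1.1519,1.7917,.77597,.2296],[1.0562,1.2754,1.7168,.83934,.1726],[1.1132,1.2746,1.5964,.88242,.1283],[.4878,-.0108,.9352,.63412,.0952]])
def fk(P,q):
    a,h,L1,L2,o2,Lt=P
    s=q[1] if 0 else q[0]-q[1]; f=s+q[2]
    r=a+L1*np.sin(q[0])+L2*np.cos(s)+o2*np.sin(s)+Lt*np.cos(f)
    z=h+L1*np.cos(q[0])-L2*np.sin(s)+o2*np.cos(s)-Lt*np.sin(f)
    return np.array([r,z,f])
def res(P): return np.concatenate([(fk(P,d[:3])[:2]-d[3:]) for d in D])
S=least_squares(res,[0,.4,.4,.4,0,.25]); P=S.x
if __name__=="__main__":
    print(P.round(4),np.abs(S.fun).max())
    lo=np.array([-1.05,-1.09,-1.99]);hi=np.array([1.87,1.28,2.15])
    def step(q,goal,w):
        f=lambda x:np.concatenate([fk(P,x)[:2]-goal[:2],[w*(fk(P,x)[2]-goal[2])]])
        return least_squares(f,np.clip(q,lo+1e-4,hi-1e-4),bounds=(lo,hi)).x
    for w in (.1,.2,.3,.5,1):
        q=D[0,:3];out=[]
        for call in range(3):
            p0=fk(P,q)
            for k in range(1,6):
                c=fk(P,q); g=p0[:2]+.06*k*np.array([np.sin(p0[2]),np.cos(p0[2])])
                d=g-c[:2]; n=np.hypot(*d); d*=min(1,.0625/n)
                q=step(q,np.array([*(c[:2]+d),p0[2]]),w)
            out.append(np.r_[fk(P,q)[:2],90-np.degrees(fk(P,q)[2]),q].round(3))
        print(w,*out)
E
python3 fit.py; python3 s.py
```

```text
[1.000e-04 2.400e-01 4.933e-01 3.914e-01 8.100e-03 4.044e-01] 5.678750508966712e-05
0.1 [0.799 0.23  2.226 0.985 1.28  1.827] [ 1.064  0.234 37.415  1.084  1.28   1.114] [ 1.237  0.387 76.604  1.174  1.28   0.34 ]
0.2 [0.797 0.229 1.837 0.986 1.28  1.832] [ 0.98   0.21  24.902  1.057  1.28   1.359] [ 1.122  0.282 48.305  1.089  1.28   0.919]
0.3 [0.794 0.228 1.417 0.988 1.28  1.838] [ 0.914  0.189 15.146  1.054  1.28   1.532] [ 1.016  0.203 29.294  1.083  1.28   1.257]
0.5 [0.791 0.226 0.807 0.99  1.28  1.847] [0.855 0.17  6.203 1.063 1.28  1.679] [ 0.909  0.138 11.837  1.109  1.28   1.535]
1 [0.788 0.225 0.245 0.992 1.28  1.855] [0.826 0.161 1.58  1.072 1.28  1.752] [0.854 0.11  2.963 1.133 1.28  1.666]
3.3 q [-1.247   0.4878 -0.0108  0.9352  0.      1.5708] p [ 0.2018 -0.6012  0.0952] r 0.6341178839298022 
x [0.948  0.3182 0.    ] y [ 0.3152 -0.9391  0.1366] z [ 0.0435 -0.1295 -0.9906] tilt 7.852965005295193 
F [0.4207 0.0562 0.7536] 0.08523742359402864 0.0 0.0187
```

```bash
cat > sim.py <<'E'
from fit import *
lo=np.array([-1.05,-1.09,-1.99]);hi=np.array([1.87,1.28,2.15])
def step(q,goal,w):
    f=lambda x:np.concatenate([fk(P,x)[:2]-goal[:2],[w*(fk(P,x)[2]-goal[2])]])
    return least_squares(f,np.clip(q,lo+1e-4,hi-1e-4),bounds=(lo,hi),x_scale=1).x
def call(q,v,w,rows=5):  # v: per-row shift (outward, tool z) in m
    p0=fk(P,q); f=p0[2]; B=np.array([[np.sin(f),np.cos(f)],[np.cos(f),-np.sin(f)]])
    for k in range(1,rows+1):
        c=fk(P,q); d=p0[:2]+k*np.array(v)@B-c[:2]; n=np.hypot(*d)
        q=step(q,np.array([*(c[:2]+d*min(1,.0625/n)),f]),w)
    return q
T=lambda q:90-np.degrees(fk(P,q)[2])
E
cat > b.py <<'E'
from sim import *
for w in (.55,.6,.65):
    q=D[1,:3];q=call(q,[.06,0],w);a=(*fk(P,q)[:2].round(3),T(q).round(2));q=call(q,[.06,0],w);print(w,a,fk(P,q)[:2].round(3),T(q).round(2))
w=.6
import itertools
def ik(r,z,t,q=(.5,0.,1.)): return step(np.array(q),np.array([r,z,np.radians(90-t)]),5)
print("OUT: dtilt per call by start z, pull angle (0=out,90=up)")
for z in (.1,.2,.3,.4,.5):
  for t0 in (0,20):
    q0=ik(.95,z,t0,(1.,1.2,1.5));
    print(z,t0,fk(P,q0)[:2].round(2),T(q0).round(1),[(an,round(T(call(q0,[.06*np.cos(np.radians(an)),-.06*np.sin(np.radians(an))],w))-T(q0),1)) for an in (-30,0,30,60)])
print("IN")
for z in (.1,.2,.3,.4,.5,.6):
  for t0 in (40,20,0):
    q0=ik(.2,z,t0,(-.3,-1.,1.))
    print(z,t0,fk(P,q0)[:2].round(2),T(q0).round(1),q0.round(2),[(an,round(T(call(q0,[.06*np.cos(np.radians(an)),-.06*np.sin(np.radians(an))],w))-T(q0),1)) for an in (120,150,180,210,240,270)])
E
python3 b.py
```

```text
0.55 (np.float64(0.845), np.float64(0.172), np.float64(4.86)) [0.893 0.135] 9.5
0.6 (np.float64(0.84), np.float64(0.171), np.float64(4.15)) [0.884 0.13 ] 8.04
0.65 (np.float64(0.836), np.float64(0.17), np.float64(3.59)) [0.877 0.127] 6.9
OUT: dtilt per call by start z, pull angle (0=out,90=up)
0.1 0 [0.85 0.07] 0.1 [(-30, np.float64(3.8)), (0, np.float64(3.9)), (30, np.float64(3.9)), (60, np.float64(3.6))]
0.1 20 [0.95 0.1 ] 20.0 [(-30, np.float64(3.8)), (0, np.float64(4.0)), (30, np.float64(3.9)), (60, np.float64(3.4))]
0.2 0 [0.82 0.15] 0.1 [(-30, np.float64(3.7)), (0, np.float64(3.8)), (30, np.float64(3.8)), (60, np.float64(3.5))]
0.2 20 [0.95 0.2 ] 20.0 [(-30, np.float64(3.9)), (0, np.float64(4.0)), (30, np.float64(3.9)), (60, np.float64(3.5))]
0.3 0 [0.79 0.22] 0.1 [(-30, np.float64(3.5)), (0, np.float64(3.7)), (30, np.float64(3.7)), (60, np.float64(3.4))]
0.3 20 [0.91 0.28] 20.0 [(-30, np.float64(3.8)), (0, np.float64(4.0)), (30, np.float64(3.9)), (60, np.float64(3.6))]
0.4 0 [0.75 0.28] 0.2 [(-30, np.float64(3.4)), (0, np.float64(3.6)), (30, np.float64(3.6)), (60, np.float64(3
[... 3097 characters left out ...]
4(2.5)), (150, np.float64(1.9)), (180, np.float64(1.1)), (210, np.float64(0.0)), (240, np.float64(-0.0)), (270, np.float64(-0.0))]
0.6 40 [0.2 0.6] 40.0 [-0.7   0.12  1.7 ] [(120, np.float64(2.7)), (150, np.float64(0.1)), (180, np.float64(-3.4)), (210, np.float64(-3.1)), (240, np.float64(-0.0)), (270, np.float64(-0.0))]
0.6 20 [0.2 0.6] 20.0 [-0.42  0.39  2.03] [(120, np.float64(2.9)), (150, np.float64(2.3)), (180, np.float64(1.2)), (210, np.float64(-0.0)), (240, np.float64(-0.0)), (270, np.float64(-0.0))]
0.6 0 [0.21 0.54] 0.0 [-0.22  0.36  2.15] [(120, np.float64(2.6)), (150, np.float64(2.0)), (180, np.float64(1.3)), (210, np.float64(0.0)), (240, np.float64(-0.0)), (270, np.float64(-0.0))]
```

```bash
cat > sim.py <<'E'
from fit import *
lo=np.array([-1.05,-1.09,-1.99]);hi=np.array([1.87,1.28,2.15]);ms=.7/8*np.array([2.79,3.14,3.14])
def step(q,goal,w=.6):
    f=lambda x:np.concatenate([fk(P,x)[:2]-goal[:2],[w*(fk(P,x)[2]-goal[2])]])
    n=least_squares(f,np.clip(q,lo+1e-4,hi-1e-4),bounds=(lo,hi)).x
    return q+(n-q)*min(1,(ms/(np.abs(n-q)+1e-9)).min())
def call(q,v,rows=5,w=.6):  # v: total slide of the call (outward, tool z) in cm
    p0=fk(P,q); f=p0[2]; B=np.array([[np.sin(f),np.cos(f)],[np.cos(f),-np.sin(f)]])
    for k in range(1,rows+1):
        c=fk(P,q); d=p0[:2]+k/rows*np.array(v)/100@B-c[:2]; n=np.hypot(*d)
        q=step(q,np.array([*(c[:2]+d*min(1,.0625/(n+1e-9))),f]),w)
    return q
T=lambda q:90-np.degrees(fk(P,q)[2])
def show(q,v): print(v,fk(P,q)[:2].round(3),"tilt",T(q).round(2),"q",q.round(3))
E
cat > c.py <<'E'
from sim import *
q0=D[4,:3]
for z in (0,-3,-6):
  q=call(call(q0,[-30,z]),[-12+0*z,z]);show(q,z)
  for v in ([-30,0],[-30,10],[-20,20],[-30,-10]):
    q1=call(q,v);show(q1,v);q1=call(q1,v);show(q1,v)
E
python3 c.py
```

```text
0 [0.218 0.038] tilt 7.85 q [-0.22  -1.049  0.605]
[-30, 0] [0.004 0.076] tilt 5.68 q [-1.05  -1.09   1.432]
[-30, 0] [-0.025  0.074] tilt 1.68 q [-1.05  -1.09   1.501]
[-30, 10] [0.057 0.08 ] tilt 7.36 q [-0.878 -1.09   1.231]
[-30, 10] [-0.009  0.075] tilt 3.83 q [-1.05  -1.09   1.464]
[-20, 20] [ 0.22  -0.012] tilt 4.58 q [-0.005 -1.09   0.406]
[-20, 20] [ 0.24  -0.104] tilt 0.91 q [ 0.421 -1.09   0.043]
[-30, -10] [-0.004  0.092] tilt 4.64 q [-1.05  -1.045  1.494]
[-30, -10] [-0.041  0.17 ] tilt 0.83 q [-1.05  -0.841  1.765]
-3 [0.21  0.097] tilt 7.85 q [-0.377 -0.936  0.874]
[-30, 0] [-0.005  0.075] tilt 4.45 q [-1.05  -1.09   1.453]
[-30, 0] [-0.033  0.074] tilt 0.45 q [-1.05  -1.09   1.523]
[-30, 10] [0.005 0.076] tilt 5.9 q [-1.05  -1.09   1.428]
[-30, 10] [-0.021  0.074] tilt 2.24 q [-1.05  -1.09   1.492]
[-20, 20] [0.148 0.053] tilt 5.69 q [-0.432 -1.09   0.813]
[-20, 20] [0.082 0.073] tilt 4.58 q [-0.69  -1.09   1.091]
[-30, -10] [-0.013  0.164] tilt 4.5 q [-1.05  -0.861  1.681]
[-30, -10] [-0.082  0.281] tilt 1.28 q [-1.05  -0.535  2.064]
-6 [0.202 0.157] tilt 7.85 q [-0.476 -0.811  1.098]
[-30, 0] [-0.008  0.126] tilt 4.36 q [-1.05  -0.958  1.586]
[-30, 0] [-0.037  0.132] tilt 0.38 q [-1.05  -0.94   1.674]
[-30, 10] [-0.002  0.075] tilt 4.85 q [-1.05  -1.09   1.446]
[-30, 10] [-0.028  0.074] tilt 1.18 q [-1.05 -1.09  1.51]
[-20, 20] [0.078 0.077] tilt 6.9 q [-0.774 -1.09   1.134]
[-20, 20] [-0.001  0.075] tilt 5.08 q [-1.05  -1.09   1.442]
[-30, -10] [-0.033  0.233] tilt 4.8 q [-1.05  -0.676  1.861]
[-30, -10] [-0.096  0.319] tilt 2.89 q [-1.05 -0.42  2.15]
```

```bash
cat > m.py <<'E'
from h import *
np.set_printoptions(precision=4,suppress=True)
def to(*targets):
    "tool-axis slides (cm) from the measured pose to world TCP targets"
    o=get_obs();r=R.from_quat(o["tool_rot"]).as_matrix()
    for t in targets: print("slide",(r.T@(np.array(t)-o["eef_pos"])*100).round(2),"dist",np.linalg.norm(np.array(t)-o["eef_pos"]).round(3))
    return r
E
cat > d.py <<'E'
from m import *
c=camera("top");hsv=cv2.cvtColor(c["pixels"],cv2.COLOR_RGB2HSV)
def blob(m,ctr,rad,z,n):
    yy,xx=np.mgrid[:480,:640];m=m&(np.hypot(xx-ctr[0],yy-ctr[1])<rad)
    (x,y),r=cv2.minEnclosingCircle(np.argwhere(m)[:,::-1].astype(np.float32))
    print(n,m.sum(),(x,y,r),at_z(c,(x,y),z),"centroid",at_z(c,(xx[m].mean(),yy[m].mean()),z))
blob((hsv[...,1]<50)&(hsv[...,2]>170),(246,233),18,.105,"cap")
blob((hsv[...,0]<14)&(hsv[...,0]>5)&(hsv[...,1]>180)&(hsv[...,2]>120),(344,209),22,.078,"ring")
o=get_obs();r=R.from_quat(o["tool_rot"]).as_matrix();z=r[:,2]
g=np.array([.4995,.199,.095]); t=g+z*grip_point_offset
print("target",t,o["joint_pos"]);to(o["eef_pos"]*[1,1,0]+[0,0,.24],t-z*.12,t)
E
python3 d.py
```

```text
cap 265 (243.0, 235.0, 9.219644546508789) [0.501  0.2095 0.105 ] centroid [0.501  0.2096 0.105 ]
ring 150 (344.3977355957031, 208.94317626953125, 14.71874713897705) [0.5599 0.0023 0.078 ] centroid [0.5609 0.0015 0.078 ]
target [0.5001 0.1971 0.0764] [-1.247   0.4806 -0.0439  0.9384  0.      1.5708]
slide [  0.     1.65 -15.26] dist 0.154
slide [ 53.69 -63.96 -17.91] dist 0.854
slide [ 53.69 -63.96  -5.91] dist 0.837
```

Emit:
arm_command(
  slide=[
    [3.76, -4.5, -2],
    [7.5, -9, -4],
    [11.3, -13.5, -6],
    [15, -18, -8],
    [18.8, -22.5, -10],
  ],
  spin=[-10, -20, -30, -40, -50],
)

```text
clock: 3.98
eef_pos: [0.3062, -0.3177, 0.1648]
tool_rot: [0.823, 0.564, -0.018, 0.066]
ft_force: [2.0, -0.7, -0.0]
grip_width: 0.0854
grasp_force: 0.0
```

```bash
cat > e.py <<'E'
from m import *
o=get_obs();r=R.from_quat(o["tool_rot"]).as_matrix();z=r[:,2];print(o["joint_pos"],o["eef_pos"],o["clock"])
t=np.array([.501,.2095,.095])+z*grip_point_offset
u=np.array([.317,-.948,0]);print("x.u",r[:,0]@u,"y.u",r[:,1]@u,"tilt along u",np.degrees(np.arcsin(z@u)),"z",z)
to(t-z*.10,t)
E
python3 e.py
```

```text
[-0.7606  0.0757 -0.3841  0.9889 -0.0631  1.1756] [ 0.3062 -0.3177  0.1648] 3.975
x.u -0.7624732489558491 y.u 0.6317518752041585 tilt along u 7.863325364351708 z [ 0.0445 -0.1294 -0.9906]
slide [56.62 -1.21 -7.18] dist 0.571
slide [56.62 -1.21  2.82] dist 0.567
```

Emit:
arm_command(
  slide=[
    [5.7, -0.1, -1.2],
    [11.4, -0.2, -2.4],
    [17.1, -0.4, -3.5],
    [22.8, -0.5, -4.5],
    [28.5, -0.6, -5],
  ],
  spin=[-8, -16, -24, -32, -40],
)

```text
clock: 4.6
eef_pos: [0.4039, -0.0453, 0.1844]
tool_rot: [0.581, 0.811, -0.039, 0.056]
ft_force: [0.5, -0.5, -0.2]
grip_width: 0.0853
grasp_force: 0.0
```

```bash
python3 e.py
```

```text
[-0.016   0.045  -0.3609  1.1161 -0.1282  1.2234] [ 0.4039 -0.0453  0.1844] 4.6
x.u -0.9901958309881431 y.u -0.005723957835229157 tilt along u 7.8538792948879745 z [ 0.0463 -0.1286 -0.9906]
slide [22.01 17.39 -2.1 ] dist 0.281
slide [22.01 17.39  7.9 ] dist 0.291
```

Emit:
arm_command(
  slide=[
    [4.5, 3.6, -0.5],
    [9, 7.2, -1],
    [13.5, 10.7, -1.5],
    [18, 14.2, -2],
    [22, 17.4, -2.1],
  ],
  spin=[0, 0, 0, 0, 0],
)

```text
clock: 5.22
eef_pos: [0.4983, 0.2202, 0.1747]
tool_rot: [0.582, 0.81, -0.039, 0.056]
ft_force: [0.6, -0.5, 0.4]
grip_width: 0.0853
grasp_force: 0.0
```

```bash
cat > f.py <<'E'
from m import *
c=camera("wrist");save(c,"wrist1.png")
for r in landmark_of(c,"flask_cap")[:2]: print(r,at_z(c,r["centre"],.095),at_depth(c,r["centre"]))
hsv=cv2.cvtColor(c["pixels"],cv2.COLOR_RGB2HSV)
m=((hsv[...,1]<50)&(hsv[...,2]>170)).astype(np.uint8)
n,l,s,ct=cv2.connectedComponentsWithStats(m)
for i in range(1,n):
    if s[i,4]>300: print(s[i],ct[i],at_z(c,ct[i],.105),at_depth(c,ct[i]))
E
python3 f.py; python3 e.py
```

```text
{'centre': [313.0, 246.1], 'confidence': 0.98} [0.5017 0.2121 0.095 ] [0.5001 0.2167 0.1052]
[ 285  215   58   65 2922] [313.7906 248.0452] [0.5011 0.2154 0.105 ] [0.5011 0.2155 0.1052]
[ 527  247  113  100 2810] [564.4861 288.0719] [0.6805 0.2421 0.105 ] [0.7192 0.2302 0.0682]
[ 327  356   52   48 1605] [348.5009 380.4991] [0.565  0.1131 0.105 ] [0.6003 0.0422 0.0315]
[ 0.4931  0.3771  0.0343  1.2487 -0.1328  1.7365] [0.4988 0.2224 0.1732] 5.325
x.u -0.9905686600610524 y.u -0.006183927588425345 tilt along u 7.694861321609392 z [ 0.0446 -0.1263 -0.991 ]
slide [-0.23 -0.22 -0.21] dist 0.004
slide [-0.23 -0.22  9.79] dist 0.098
```

View pics/wrist1.png

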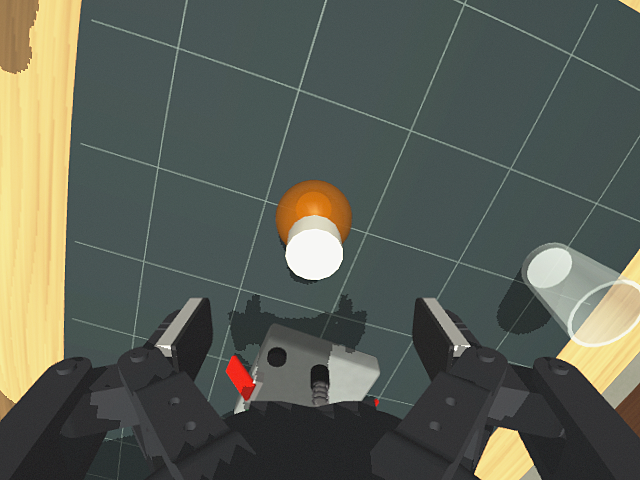

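The amber flask's cap is at about (314,256), centred between the fingers at columns 205 and 415. Descending and closing.

Emit:
arm_command(
  slide=[
    [-0.1, -0.2, 3.5],
    [-0.1, -0.2, 7],
    [-0.1, -0.2, 9],
    [-0.1, -0.2, 9.8],
    [-0.1, -0.2, 9.8],
  ],
  spin=[0, 0, 0, 0, 0],
)

```text
clock: 5.95
eef_pos: [0.4999, 0.2031, 0.0773]
tool_rot: [0.583, 0.81, -0.04, 0.055]
ft_force: [-0.8, 1.2, -0.1]
grip_width: 0.0854
grasp_force: 0.0
```

Emit:
arm_command(
  slide=[
    [0, 0, 0],
    [0, 0, 0],
    [0, 0, 0],
    [0, 0, 0],
    [0, 0, 0],
  ],
  spin=[0, 0, 0, 0, 0],
  jaw=3.0,
)

```text
clock: 6.58
eef_pos: [0.501, 0.204, 0.0783]
tool_rot: [0.583, 0.81, -0.038, 0.056]
ft_force: [0.6, 1.5, 6.3]
grip_width: 0.0366
grasp_force: 59.5
```

```bash
python3 s.py; python3 e.py
```

```text
6.575 q [ 0.4622  0.4454 -0.1276  1.0137 -0.1348  1.7103] p [0.501  0.204  0.0783] r 0.5408980705800145 
x [-0.315   0.9394 -0.1353] y [0.948  0.3183 0.0029] z [ 0.0458 -0.1273 -0.9908] tilt 7.777207806482308 
F [0.6065 1.5185 6.2845] 0.03661718245144058 59.54775094985962 0.0187
[ 0.4622  0.4454 -0.1276  1.0137 -0.1348  1.7103] [0.501  0.204  0.0783] 6.575
x.u -0.990405883090821 y.u -0.0012124984092559538 tilt along u 7.772040400604781 z [ 0.0458 -0.1273 -0.9908]
slide [ 0.29  0.18 -9.85] dist 0.099
slide [0.29 0.18 0.15] dist 0.004
```

```bash
cat > g.py <<'E'
from m import *
to((.5,.204,.14),(.47,.225,.19),(.425,.25,.23),(.37,.28,.25),(.315,.31,.265))
E
python3 g.py
```

```text
slide [-0.8  -0.07 -6.12] dist 0.062
slide [  1.44  -2.23 -11.48] dist 0.118
slide [  4.66  -5.69 -15.96] dist 0.176
slide [  8.94  -9.95 -18.58] dist 0.229
slide [ 13.29 -14.2  -20.7 ] dist 0.284
```

Emit:
arm_command(
  slide=[
    [-0.8, 0, -6],
    [1.4, -2.2, -11.5],
    [4.7, -5.7, -16],
    [9, -10, -18.6],
    [13.3, -14.2, -20.7],
  ],
  spin=[0, 0, -10, -20, -30],
)

```text
clock: 7.2
eef_pos: [0.3198, 0.306, 0.2624]
tool_rot: [0.351, 0.934, -0.053, 0.042]
ft_force: [0.7, 0.8, -2.9]
grip_width: 0.0364
grasp_force: 61.4
```

```bash
cat > g.py <<'E'
from m import *
import sys
o=get_obs();print(o["eef_pos"],o["joint_pos"],o["ft_force"],o["grip_width"])
r=R.from_quat(o["tool_rot"]).as_matrix();print(np.degrees(np.arcsin(r[:,2]@np.array([.317,-.948,0]))),r[:,2])
to(*eval(sys.argv[1]))
E
python3 g.py "[(-.228,.683,.30)]"
```

```text
[0.3198 0.306  0.2624] [ 0.8436  0.1679 -0.0137  1.4579 -0.1171  1.5663] [ 0.6851  0.8155 -2.9002] 0.03642954741567429
7.767009053807344 [ 0.042  -0.1285 -0.9908]
slide [ 65.2   -8.2  -10.87] dist 0.666
```

Emit:
arm_command(
  slide=[
    [6, -0.8, -1.2],
    [12, -1.5, -2.4],
    [18, -2.3, -3.5],
    [24, -3, -4.5],
    [30, -3.8, -5.5],
  ],
  spin=[-10, -20, -30, -40, -50],
)

```text
clock: 7.82
eef_pos: [0.068, 0.481, 0.2832]
tool_rot: [-0.077, 0.995, -0.067, 0.016]
ft_force: [1.0, 0.8, -1.8]
grip_width: 0.0365
grasp_force: 61.4
```

```bash
python3 g.py "[(-.228,.683,.30)]"
```

```text
[0.068  0.481  0.2832] [ 1.4655  0.3001  0.2092  1.6058 -0.0565  1.3139] [ 0.9825  0.7514 -1.8148] 0.0365382659032335
7.899861695914788 [ 0.043  -0.1306 -0.9905]
slide [26.05 24.04 -5.58] dist 0.359
```

Emit:
arm_command(
  slide=[
    [4.5, 4.1, -1],
    [9, 8.3, -1.9],
    [13.5, 12.5, -2.9],
    [18, 16.6, -3.8],
    [22.4, 20.7, -4.8],
  ],
  spin=[0, 0, 0, 0, 0],
)

```text
clock: 8.45
eef_pos: [-0.1769, 0.6519, 0.2975]
tool_rot: [-0.075, 0.995, -0.067, 0.017]
ft_force: [0.2, 1.8, -1.6]
grip_width: 0.0363
grasp_force: 61.3
```

```bash
cat > k.py <<'E'
# plan outward pulls at the present place: az = direction of pull
from m import *
import sim, sys
o=get_obs();r=R.from_quat(o["tool_rot"]).as_matrix();q=o["joint_pos"]
sg=float(sys.argv[1]); n=int(sys.argv[2]); d=sg*np.array([.317,-.948,0])
tl=np.degrees(np.arcsin(r[:,2]@d)); lat=np.degrees(np.arcsin(r[:,2]@np.cross([0,0,1],d)))
print("t",o["clock"],"p",o["eef_pos"],"q",q,"tilt",tl,"lat",lat,"F",o["ft_force"],o["grip_width"])
p=d-(d@r[:,2])*r[:,2];p/=np.linalg.norm(p)
pos=o["eef_pos"];print("off-plane cm",100*pos@np.cross([0,0,1],d)," tool dir of pull",(r.T@p)," x30:",(r.T@p*30).round(2)," level-out x30:",(r.T@d*30).round(2),"latdir",r.T@np.cross([0,0,1],d))
a=q[1:4]; print("model",sim.fk(sim.P,a)[:2],sim.T(a))
for i in range(n):
    a=sim.call(a,[30,0]); sim.show(a,i)
E
python3 k.py -1 5
```

```text
t 8.45 p [-0.1769  0.6519  0.2975] q [ 1.8392  0.8122  1.0994  1.9959 -0.0075  1.6892] tilt -7.912291553871699 lat -0.0010394003016492665 F [ 0.1723  1.8198 -1.6209] 0.036315783635049094
off-plane cm -3.8906819396504155  tool dir of pull [0.1714 0.9852 0.    ]  x30: [ 5.14 29.56  0.  ]  level-out x30: [ 5.09 29.26 -4.13] latdir [ 0.9848 -0.1713 -0.    ]
model [0.6756 0.2975] -7.9039364283690645
0 [0.763 0.207] tilt -4.59 q [1.015 1.28  1.915]
1 [0.817 0.136] tilt -0.94 q [1.102 1.28  1.765]
2 [0.861 0.085] tilt 2.91 q [1.164 1.28  1.636]
3 [0.898 0.054] tilt 6.86 q [1.204 1.28  1.527]
4 [0.931 0.039] tilt 10.86 q [1.226 1.28  1.436]
```

```bash
cat > l.py <<'E'
from m import *
import sim
a0=get_obs()["joint_pos"][1:4]
for an in (30,40,50,60):
    a=a0;print(an,(30*np.cos(np.radians(an))).round(1),(-30*np.sin(np.radians(an))).round(1))
    for i in range(11):
        a=sim.call(a,[30*np.cos(np.radians(an)),-30*np.sin(np.radians(an))])
        if i in(0,1,2,4,7,9,10):sim.show(a,i)
E
python3 l.py
```

```text
30 26.0 -15.0
0 [0.72  0.287] tilt -4.65 q [0.912 1.28  2.02 ]
1 [0.746 0.282] tilt -1.24 q [0.917 1.28  1.955]
2 [0.768 0.287] tilt 2.28 q [0.912 1.28  1.899]
4 [0.801 0.321] tilt 9.57 q [0.873 1.28  1.811]
7 [0.822 0.418] tilt 20.87 q [0.764 1.28  1.722]
9 [0.815 0.503] tilt 28.53 q [0.669 1.28  1.683]
10 [0.806 0.548] tilt 32.38 q [0.617 1.28  1.668]
40 23.0 -19.3
0 [0.704 0.313] tilt -4.72 q [0.878 1.28  2.055]
1 [0.717 0.327] tilt -1.45 q [0.857 1.28  2.019]
2 [0.726 0.346] tilt 1.9 q [0.83  1.28  1.988]
4 [0.737 0.4  ] tilt 8.74 q [0.76  1.28  1.938]
7 [0.728 0.503] tilt 19.28 q [0.626 1.28  1.888]
9 [0.706 0.58 ] tilt 26.42 q [0.524 1.28  1.866]
10 [0.689 0.619] tilt 30.01 q [0.47  1.28  1.857]
50 19.3 -23.0
0 [0.687 0.337] tilt -4.81 q [0.845 1.28  2.09 ]
1 [0.684 0.369] tilt -1.69 q [0.798 1.28  2.082]
2 [0.68  0.402] tilt 1.44 q [0.75  1.28  2.076]
4 [0.665 0.469] tilt 7.73 q [0.65  1.28  2.066]
7 [0.625 0.571] tilt 17.25 q [0.494 1.28  2.056]
9 [0.588 0.636] tilt 23.62 q [0.388 1.28  2.051]
10 [0.566 0.668] tilt 26.81 q [0.334 1.28  2.049]
60 15.0 -26.0
0 [0.669 0.361] tilt -4.92 q [0.812 1.28  2.125]
1 [0.65  0.409] tilt -1.99 q [0.739 1.28  2.147]
2 [0.636 0.449] tilt 1.41 q [0.676 1.28  2.15 ]
4 [0.606 0.525] tilt 8.33 q [0.555 1.28  2.15 ]
7 [0.545 0.629] tilt 18.72 q [0.374 1.28  2.15 ]
9 [0.494 0.692] tilt 25.64 q [0.253 1.28  2.15 ]
10 [0.466 0.721] tilt 29.1 q [0.193 1.28  2.15 ]
```

Emit:
arm_command(
  slide=[
    [1.7, 5, -3],
    [3.4, 10, -6],
    [5, 15, -9],
    [6.7, 20, -12],
    [8.3, 25, -15],
  ],
  spin=[0, 0, 0, 0, 0],
)

```text
clock: 9.07
eef_pos: [-0.1974, 0.6295, 0.3485]
tool_rot: [-0.074, 0.995, -0.064, 0.016]
ft_force: [-0.1, -0.6, -2.7]
grip_width: 0.0365
grasp_force: 63.2
```

Emit:
arm_command(
  slide=[
    [0.9, 5.1, -3],
    [1.8, 10.2, -6],
    [2.7, 15.3, -9],
    [3.6, 20.4, -12],
    [4.5, 25.6, -15],
  ],
  spin=[0, 0, 0, 0, 0],
)

```text
clock: 9.7
eef_pos: [-0.1998, 0.6273, 0.3572]
tool_rot: [-0.074, 0.995, -0.058, 0.015]
ft_force: [-0.3, 0.1, -2.1]
grip_width: 0.0362
grasp_force: 63.2
```

```bash
python3 k.py -1 0
```

```text
t 9.7 p [-0.1998  0.6273  0.3572] q [ 1.8801  0.8157  1.2742  2.149  -0.0021  1.731 ] tilt -6.857266503372432 lat -0.03120756113329428 F [-0.2563  0.0728 -2.1368] 0.0361875413950125
off-plane cm -0.9464853850891999  tool dir of pull [0.1726 0.985  0.    ]  x30: [ 5.18 29.55  0.  ]  level-out x30: [ 5.14 29.33 -3.58] latdir [ 0.9846 -0.1726 -0.0005]
model [0.6584 0.3572] -6.859024645835717
```

Emit:
arm_command(
  slide=[
    [1, 5.9, 0],
    [2.1, 11.8, 0],
    [3.1, 17.7, 0],
    [4.2, 23.6, 0],
    [5.2, 29.5, 0],
  ],
  spin=[0, 0, 0, 0, 0],
)

```text
clock: 10.32
eef_pos: [-0.203, 0.6292, 0.3404]
tool_rot: [-0.074, 0.995, -0.07, 0.018]
ft_force: [0.0, -0.3, -3.2]
grip_width: 0.0363
grasp_force: 63.3
```

```bash
python3 k.py -1 3
```

```text
t 10.325 p [-0.203   0.6292  0.3404] q [ 1.8836  0.8413  1.2747  2.1491 -0.0018  1.7345] tilt -8.300110210313134 lat -0.019487019177409352 F [ 0.0369 -0.3176 -3.2396] 0.0362965996590342
off-plane cm -0.7047039426137226  tool dir of pull [ 0.1725  0.985  -0.    ]  x30: [ 5.18 29.55 -0.  ]  level-out x30: [ 5.12 29.23 -4.33] latdir [ 0.9846 -0.1725 -0.0003]
model [0.6613 0.3404] -8.302897880342769
0 [0.742 0.242] tilt -5.11 q [0.972 1.28  1.968]
1 [0.802 0.164] tilt -1.55 q [1.068 1.28  1.81 ]
2 [0.85  0.107] tilt 2.25 q [1.137 1.28  1.675]
```

```bash
cat > sim2.py <<'E'
from fit import *
import sim
lo=sim.lo+.005;hi=sim.hi-.005;T=sim.T;show=sim.show
def jac(q):
    J=np.zeros((3,3))
    for i in range(3):
        d=np.zeros(3);d[i]=1e-6;J[:,i]=(fk(P,q+d)-fk(P,q-d))/2e-6
    return J
def step(q,goal,w=.6,lam=.02,N=15):
    q0=q.copy();W=np.array([1,1,w])
    for _ in range(N):
        e=W*(goal-fk(P,q));A=W[:,None]*jac(q);free=np.ones(3,bool);dq=np.zeros(3)
        for _ in range(3):
            Af=A[:,free];dq[:]=0
            dq[free]=np.linalg.solve(Af.T@Af+lam**2*np.eye(free.sum()),Af.T@e)
            bad=free&((q+dq>hi+1e-9)|(q+dq<lo-1e-9))
            if not bad.any():break
            e=e-A[:,bad]@(np.where(dq[bad]>0,hi[bad],lo[bad])-q[bad])
            qb=q.copy();qb[bad]=np.where(dq[bad]>0,hi[bad],lo[bad]);q=qb
            free&=~bad
        q=np.clip(q+dq,lo,hi)
    return q0+(q-q0)*min(1,(sim.ms/(np.abs(q-q0)+1e-9)).min())
def call(q,v,rows=5,w=.6):
    p0=fk(P,q); f=p0[2]; B=np.array([[np.sin(f),np.cos(f)],[np.cos(f),-np.sin(f)]])
    for k in range(1,rows+1):
        c=fk(P,q); d=p0[:2]+k/rows*np.array(v)/100@B-c[:2]; n=np.hypot(*d)
        q=step(q,np.array([*(c[:2]+d*min(1,.0625/(n+1e-9))),f]),w)
    return q
if __name__=="__main__":
    q=D[0,:3]
    for i in range(3): q=call(q,[30,0]);show(q,"test")
    q=np.array([.8122,1.0994,1.9959])
    for v in ([26,-15],[26,-15],[30,0]): q=call(q,v);show(q,"corner")
    print("now: down then out")
    q=np.array([.8413,1.2747,2.1491]);q=call(q,[-3,14]);show(q,"down")
    for an in (0,0,15,20,20,30,30,30,20,20,20):
        q=call(q,[30*np.cos(np.radians(an)),-30*np.sin(np.radians(an))]);show(q,an)
E
python3 sim2.py
```

```text
test [0.774 0.23 ] tilt 0.33 q [0.918 1.141 1.788]
test [0.662 0.348] tilt -7.35 q [0.829 1.275 2.145]
test [0.664 0.333] tilt -8.7 q [0.853 1.275 2.145]
corner [0.662 0.344] tilt -7.69 q [0.835 1.275 2.145]
corner [0.66  0.357] tilt -6.61 q [0.816 1.275 2.145]
corner [0.663 0.341] tilt -7.96 q [0.84  1.275 2.145]
now: down then out
down [0.611 0.206] tilt -8.3 q [0.604 0.482 1.593]
0 [0.729 0.225] tilt -8.29 q [0.995 1.275 1.996]
0 [0.669 0.279] tilt -13.34 q [0.934 1.275 2.145]
15 [0.669 0.277] tilt -13.47 q [0.936 1.275 2.145]
20 [0.669 0.28 ] tilt -13.2 q [0.931 1.275 2.145]
20 [0.669 0.284] tilt -12.93 q [0.926 1.275 2.145]
30 [0.668 0.296] tilt -11.85 q [0.908 1.275 2.145]
30 [0.667 0.309] tilt -10.76 q [0.889 1.275 2.145]
30 [0.666 0.321] tilt -9.68 q [0.87  1.275 2.145]
20 [0.665 0.325] tilt -9.41 q [0.865 1.275 2.145]
20 [0.665 0.328] tilt -9.13 q [0.86  1.275 2.145]
20 [0.664 0.331] tilt -8.86 q [0.855 1.275 2.145]
```

```bash
sed -i 's/            bad=free&/            dq*=min(1,CAP\/(np.abs(dq).max()+1e-12))\n            bad=free\&/; s/^lo=/CAP=.1\nlo=/' sim2.py
cat > n.py <<'E'
import sim2 as s,numpy as np
for cap in (.05,.1,.15,.2,.3):
    s.CAP=cap;print("CAP",cap);q=s.D[0,:3]
    for i in range(3): q=s.call(q,[30,0]);s.show(q,"test")
    q=np.array([.8122,1.0994,1.9959])
    for v in ([26,-15],[26,-15]): q=s.call(q,v);s.show(q,"corner")
E
python3 n.py
```

```text
CAP 0.05
test [0.774 0.23 ] tilt 0.33 q [0.918 1.141 1.788]
test [0.839 0.171] tilt 4.05 q [1.058 1.275 1.717]
test [0.883 0.13 ] tilt 7.94 q [1.111 1.275 1.596]
corner [0.719 0.287] tilt -4.65 q [0.91  1.275 2.017]
corner [0.746 0.282] tilt -1.24 q [0.915 1.275 1.952]
CAP 0.1
test [0.774 0.23 ] tilt 0.33 q [0.918 1.141 1.788]
test [0.839 0.171] tilt 4.05 q [1.058 1.275 1.717]
test [0.883 0.13 ] tilt 7.94 q [1.111 1.275 1.596]
corner [0.719 0.287] tilt -4.65 q [0.91  1.275 2.017]
corner [0.746 0.282] tilt -1.24 q [0.915 1.275 1.952]
CAP 0.15
test [0.774 0.23 ] tilt 0.33 q [0.918 1.141 1.788]
test [0.839 0.171] tilt 4.05 q [1.058 1.275 1.717]
test [0.883 0.13 ] tilt 7.94 q [1.111 1.275 1.596]
corner [0.662 0.344] tilt -7.69 q [0.835 1.275 2.145]
corner [0.66  0.357] tilt -6.61 q [0.816 1.275 2.145]
CAP 0.2
test [0.774 0.23 ] tilt 0.33 q [0.918 1.141 1.788]
test [0.839 0.171] tilt 4.05 q [1.058 1.275 1.717]
test [0.883 0.13 ] tilt 7.94 q [1.111 1.275 1.596]
corner [0.662 0.344] tilt -7.69 q [0.835 1.275 2.145]
corner [0.66  0.357] tilt -6.61 q [0.816 1.275 2.145]
CAP 0.3
test [0.774 0.23 ] tilt 0.33 q [0.918 1.141 1.788]
test [0.839 0.171] tilt 4.05 q [1.058 1.275 1.717]
test [0.883 0.13 ] tilt 7.94 q [1.111 1.275 1.596]
corner [0.662 0.344] tilt -7.69 q [0.835 1.275 2.145]
corner [0.66  0.357] tilt -6.61 q [0.816 1.275 2.145]
```

```bash
cat > n.py <<'E'
import sim2 as s,numpy as np
q0=np.array([.8413,1.2747,2.1491])
for cap in (.15,.25,.4):
    s.CAP=cap;print("CAP",cap)
    for an in range(-60,181,15):
        q=s.call(q0,[30*np.cos(np.radians(an)),-30*np.sin(np.radians(an))]);s.show(q,an)
E
python3 n.py
```

```text
CAP 0.15
-60 [0.772 0.062] tilt -8.3 q [1.097 1.068 1.687]
-45 [0.794 0.097] tilt -6.18 q [1.149 1.275 1.804]
-30 [0.742 0.219] tilt -6.81 q [1.    1.275 1.965]
-15 [0.667 0.308] tilt -10.82 q [0.89  1.275 2.145]
0 [0.665 0.322] tilt -9.6 q [0.868 1.275 2.145]
15 [0.664 0.337] tilt -8.37 q [0.847 1.275 2.145]
30 [0.661 0.351] tilt -7.15 q [0.826 1.275 2.145]
45 [0.659 0.365] tilt -5.94 q [0.804 1.275 2.145]
60 [0.656 0.378] tilt -4.75 q [0.784 1.275 2.145]
75 [0.653 0.391] tilt -3.62 q [0.764 1.275 2.145]
90 [0.651 0.402] tilt -2.65 q [0.747 1.275 2.145]
105 [0.649 0.409] tilt -2.05 q [0.737 1.275 2.145]
120 [0.649 0.408] tilt -2.1 q [0.738 1.275 2.145]
135 [0.476 0.488] tilt -5.48 q [0.353 0.831 2.145]
150 [0.421 0.497] tilt -6.74 q [0.247 0.703 2.145]
165 [0.386 0.459] tilt -8.3 q [0.153 0.476 2.038]
180 [0.383 0.381] tilt -8.3 q [0.107 0.216 1.825]
CAP 0.25
-60 [0.772 0.062] tilt -8.3 q [1.097 1.068 1.687]
-45 [0.794 0.097] tilt -6.18 q [1.149 1.275 1.804]
-30 [0.67  0.276] tilt -13.59 q [0.938 1.275 2.145]
-15 [0.667 0.308] tilt -10.82 q [0.89  1.275 2.145]
0 [0.665 0.322] tilt -
[... 792 characters left out ...]
5 [0.667 0.308] tilt -10.82 q [0.89  1.275 2.145]
0 [0.665 0.322] tilt -9.6 q [0.868 1.275 2.145]
15 [0.664 0.337] tilt -8.37 q [0.847 1.275 2.145]
30 [0.661 0.351] tilt -7.15 q [0.826 1.275 2.145]
45 [0.659 0.365] tilt -5.94 q [0.804 1.275 2.145]
60 [0.656 0.378] tilt -4.75 q [0.784 1.275 2.145]
75 [0.653 0.391] tilt -3.62 q [0.764 1.275 2.145]
90 [0.651 0.402] tilt -2.65 q [0.747 1.275 2.145]
105 [0.649 0.409] tilt -2.05 q [0.737 1.275 2.145]
120 [0.649 0.408] tilt -2.1 q [0.738 1.275 2.145]
135 [0.649 0.41 ] tilt -1.95 q [0.735 1.275 2.145]
150 [0.421 0.497] tilt -6.74 q [0.247 0.703 2.145]
165 [0.386 0.459] tilt -8.3 q [0.153 0.476 2.038]
180 [0.383 0.381] tilt -8.3 q [0.107 0.216 1.825]
```

Emit:
arm_command(
  slide=[
    [-0.1, -0.5, -6],
    [-0.2, -1, -12],
    [-0.3, -1.5, -18],
    [-0.4, -2, -24],
    [-0.5, -2.6, -30],
  ],
  spin=[0, 0, 0, 0, 0],
)

```text
clock: 10.95
eef_pos: [-0.1984, 0.6166, 0.4061]
tool_rot: [-0.075, 0.997, -0.022, 0.006]
ft_force: [-0.8, 0.9, -2.6]
grip_width: 0.0364
grasp_force: 63.3
```

```bash
python3 k.py -1 0
```

```text
t 10.95 p [-0.1984  0.6166  0.4061] q [ 1.883   0.7408  1.2741  2.1488 -0.0019  1.7337] tilt -2.5617920703301356 lat -0.08143830689318772 F [-0.801   0.9369 -2.5581] 0.0363998273491172
off-plane cm -0.7373432371534108  tool dir of pull [ 0.1725  0.985  -0.    ]  x30: [ 5.17 29.55 -0.  ]  level-out x30: [ 5.17 29.51 -1.34] latdir [ 0.9846 -0.1725 -0.0014]
model [0.6478 0.4061] -2.5618338546187687
```

Emit:
arm_command(
  slide=[
    [-0.1, -0.5, -6],
    [-0.2, -1, -12],
    [-0.3, -1.5, -18],
    [-0.4, -2, -24],
    [-0.5, -2.6, -30],
  ],
  spin=[0, 0, 0, 0, 0],
)

```text
clock: 11.58
eef_pos: [-0.1919, 0.5979, 0.4701]
tool_rot: [-0.075, 0.997, 0.027, -0.006]
ft_force: [-0.0, 0.1, -2.4]
grip_width: 0.0363
grasp_force: 63.3
```

Emit:
arm_command(
  slide=[
    [-0.1, -0.5, -6],
    [-0.2, -1, -12],
    [-0.3, -1.5, -18],
    [-0.4, -2, -24],
    [-0.5, -2.6, -30],
  ],
  spin=[0, 0, 0, 0, 0],
)

```text
clock: 12.2
eef_pos: [-0.1835, 0.573, 0.5321]
tool_rot: [-0.074, 0.994, 0.076, -0.017]
ft_force: [0.7, -0.1, -2.8]
grip_width: 0.036
grasp_force: 63.4
```

Emit:
arm_command(
  slide=[
    [-0.1, -0.5, -6],
    [-0.2, -1, -12],
    [-0.3, -1.5, -18],
    [-0.4, -2, -24],
    [-0.5, -2.6, -30],
  ],
  spin=[0, 0, 0, 0, 0],
)

```text
clock: 12.82
eef_pos: [-0.1731, 0.5424, 0.5911]
tool_rot: [-0.074, 0.989, 0.125, -0.029]
ft_force: [0.0, -0.1, -2.1]
grip_width: 0.0362
grasp_force: 63.5
```

Emit:
arm_command(
  slide=[
    [-0.1, -0.5, -6],
    [-0.2, -1, -12],
    [-0.3, -1.5, -18],
    [-0.4, -2, -24],
    [-0.5, -2.6, -30],
  ],
  spin=[0, 0, 0, 0, 0],
)

```text
clock: 13.45
eef_pos: [-0.1609, 0.5062, 0.6466]
tool_rot: [-0.074, 0.981, 0.173, -0.041]
ft_force: [-0.2, 0.3, -2.6]
grip_width: 0.0363
grasp_force: 63.5
```

Emit:
arm_command(
  slide=[
    [-0.1, -0.5, -6],
    [-0.2, -1, -12],
    [-0.3, -1.5, -18],
    [-0.4, -2, -24],
    [-0.5, -2.6, -30],
  ],
  spin=[0, 0, 0, 0, 0],
)

```text
clock: 14.08
eef_pos: [-0.1471, 0.4649, 0.698]
tool_rot: [-0.073, 0.971, 0.221, -0.052]
ft_force: [0.3, 0.6, -1.6]
grip_width: 0.0363
grasp_force: 63.5
```

```bash
python3 k.py -1 0
```

```text
t 14.075 p [-0.1471  0.4649  0.698 ] q [ 1.8778  0.2373  1.2738  2.1488 -0.0009  1.7279] tilt 26.249698569471818 lat -0.44645999512724066 F [ 0.2898  0.5786 -1.5757] 0.03634942631710176
off-plane cm -0.7892010121571984  tool dir of pull [ 0.1741  0.9847 -0.    ]  x30: [ 5.22 29.54 -0.  ]  level-out x30: [ 4.68 26.48 13.27] latdir [ 0.985  -0.1703 -0.0078]
model [0.4874 0.6979] 26.265449780270714
```

Emit:
arm_command(
  slide=[
    [-0.1, -0.5, -6],
    [-0.2, -1, -12],
    [-0.3, -1.5, -18],
    [-0.4, -2, -24],
    [-0.5, -2.6, -30],
  ],
  spin=[0, 0, 0, 0, 0],
)

```text
clock: 14.7
eef_pos: [-0.1319, 0.4189, 0.7447]
tool_rot: [-0.072, 0.958, 0.269, -0.063]
ft_force: [-0.6, 0.4, -2.3]
grip_width: 0.0362
grasp_force: 63.5
```

```bash
python3 k.py -1 0; python3 -c "
from h import *
c=camera('side');save(c,'side_t.png')"; cat > n.py <<'E'
import sim2 as s,numpy as np
q0=np.array([.1366,1.2738,2.1488])
for cap in (.15,.2,.25,.4):
    s.CAP=cap;print("CAP",cap)
    for an in (-40,-35,-30,-25,-20):
        q=s.call(q0,[30*np.cos(np.radians(an)),-30*np.sin(np.radians(an))]);s.show(q,an)
E
python3 n.py
```

```text
t 14.7 p [-0.1319  0.4189  0.7447] q [1.8759 0.1366 1.2738 2.1488 0.     1.7261] tilt 32.018566959896305 lat -0.5330536338098143 F [-0.6275  0.4111 -2.3043] 0.036206941921548594
off-plane cm -0.7724981161056372  tool dir of pull [ 0.1752  0.9845 -0.    ]  x30: [ 5.26 29.54 -0.  ]  level-out x30: [ 4.45 25.03 15.91] latdir [ 0.9851 -0.1694 -0.0093]
model [0.4388 0.7446] 32.03855210173707
CAP 0.15
-40 [0.668 0.663] tilt 34.14 q [0.406 1.275 1.844]
-35 [0.627 0.684] tilt 33.89 q [0.354 1.275 1.9  ]
-30 [0.579 0.704] tilt 33.53 q [0.295 1.275 1.965]
-25 [0.471 0.717] tilt 28.72 q [0.199 1.275 2.145]
-20 [0.468 0.72 ] tilt 29.12 q [0.193 1.275 2.145]
CAP 0.2
-40 [0.668 0.663] tilt 34.14 q [0.406 1.275 1.844]
-35 [0.627 0.684] tilt 33.89 q [0.354 1.275 1.9  ]
-30 [0.579 0.704] tilt 33.53 q [0.295 1.275 1.965]
-25 [0.471 0.717] tilt 28.72 q [0.199 1.275 2.145]
-20 [0.468 0.72 ] tilt 29.12 q [0.193 1.275 2.145]
CAP 0.25
-40 [0.668 0.663] tilt 34.14 q [0.406 1.275 1.844]
-35 [0.627 0.684] tilt 33.89 q [0.354 1.275 1.9  ]
-30 [0.487 0.701] tilt 26.76 q [0.234 1.275 2.145]
-25 [0.471 0.717] tilt 28.72 q [0.199 1.275 2.145]
-20 [0.468 0.72 ] tilt 29.12 q [0.193 1.275 2.145]
CAP 0.4
-40 [0.606 0.688] tilt 32.98 q [0.334 1.275 1.937]
-35 [0.551 0.707] tilt 32.04 q [0.27  1.272 2.013]
-30 [0.487 0.701] tilt 26.76 q [0.234 1.275 2.145]
-25 [0.471 0.717] tilt 28.72 q [0.199 1.275 2.145]
-20 [0.468 0.72 ] tilt 29.12 q [0.193 1.275 2.145]
```

View pics/side_t.png

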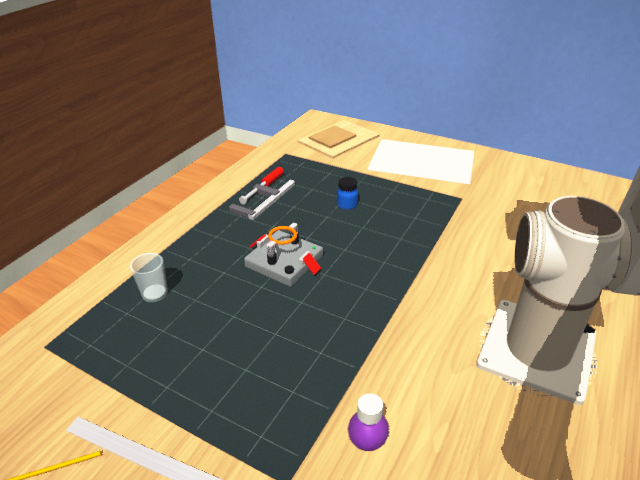

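The side view shows the flask out of frame in the raised gripper and everything else undisturbed. Flask tilt is about 40°, and I'm now levelling.

Emit:
arm_command(
  slide=[
    [0.9, 5.4, 2.5],
    [1.9, 10.7, 5.1],
    [2.8, 16.1, 7.6],
    [3.8, 21.4, 10.2],
    [4.7, 26.8, 12.7],
  ],
  spin=[0, 0, 0, 0, 0],
)

```text
clock: 15.38
eef_pos: [-0.1439, 0.4461, 0.7178]
tool_rot: [-0.072, 0.966, 0.241, -0.056]
ft_force: [-0.6, 1.0, -2.1]
grip_width: 0.0365
grasp_force: 63.7
```

```bash
python3 k.py -1 0
```

```text
t 15.375 p [-0.1439  0.4461  0.7178] q [ 1.8868  0.1969  1.2752  2.1491 -0.0062  1.7357] tilt 28.623317984621092 lat -0.5384091090098858 F [-0.5659  1.0027 -2.1181] 0.036452557042961624
off-plane cm -0.5002507646869597  tool dir of pull [ 0.175   0.9846 -0.    ]  x30: [ 5.25 29.54 -0.  ]  level-out x30: [ 4.61 25.91 14.37] latdir [ 0.985  -0.1699 -0.0094]
model [0.4684 0.7176] 28.639938620230986
```

Emit:
arm_command(
  slide=[
    [0.9, 5.4, 2.5],
    [1.9, 10.7, 5.1],
    [2.8, 16.1, 7.6],
    [3.8, 21.4, 10.2],
    [4.7, 26.8, 12.7],
  ],
  spin=[0, 0, 0, 0, 0],
)

```text
clock: 16.0
eef_pos: [-0.1549, 0.4719, 0.6886]
tool_rot: [-0.073, 0.973, 0.213, -0.049]
ft_force: [-0.6, 0.1, -3.0]
grip_width: 0.0363
grasp_force: 63.6
```

Emit:
arm_command(
  slide=[
    [0.9, 5.4, 2.5],
    [1.9, 10.7, 5.1],
    [2.8, 16.1, 7.6],
    [3.8, 21.4, 10.2],
    [4.7, 26.8, 12.7],
  ],
  spin=[0, 0, 0, 0, 0],
)

```text
clock: 16.62
eef_pos: [-0.1649, 0.4963, 0.6576]
tool_rot: [-0.073, 0.979, 0.184, -0.041]
ft_force: [-0.5, 0.2, -3.4]
grip_width: 0.0365
grasp_force: 63.5
```

Emit:
arm_command(
  slide=[
    [0.9, 5.4, 2.5],
    [1.9, 10.7, 5.1],
    [2.8, 16.1, 7.6],
    [3.8, 21.4, 10.2],
    [4.7, 26.8, 12.7],
  ],
  spin=[0, 0, 0, 0, 0],
)

```text
clock: 17.25
eef_pos: [-0.1738, 0.519, 0.6251]
tool_rot: [-0.073, 0.985, 0.155, -0.033]
ft_force: [0.0, -0.7, -2.0]
grip_width: 0.0367
grasp_force: 63.5
```

Emit:
arm_command(
  slide=[
    [0.9, 5.4, 2.5],
    [1.9, 10.7, 5.1],
    [2.8, 16.1, 7.6],
    [3.8, 21.4, 10.2],
    [4.7, 26.8, 12.7],
  ],
  spin=[0, 0, 0, 0, 0],
)

```text
clock: 17.88
eef_pos: [-0.1816, 0.5399, 0.5912]
tool_rot: [-0.073, 0.989, 0.126, -0.025]
ft_force: [-0.8, -0.5, -2.1]
grip_width: 0.0367
grasp_force: 63.4
```

Emit:
arm_command(
  slide=[
    [0.9, 5.4, 2.5],
    [1.9, 10.7, 5.1],
    [2.8, 16.1, 7.6],
    [3.8, 21.4, 10.2],
    [4.7, 26.8, 12.7],
  ],
  spin=[0, 0, 0, 0, 0],
)

```text
clock: 18.5
eef_pos: [-0.1883, 0.5589, 0.5561]
tool_rot: [-0.073, 0.992, 0.097, -0.017]
ft_force: [0.1, -0.6, -2.4]
grip_width: 0.0363
grasp_force: 63.4
```

```bash
python3 k.py -1 0
```

```text
t 18.5 p [-0.1883  0.5589  0.5561] q [ 1.9049  0.5003  1.2752  2.1491 -0.0177  1.7564] tilt 11.26948364155058 lat -0.8881513683626279 F [ 0.0601 -0.6245 -2.4161] 0.03625909126534838
off-plane cm 0.13298715668454136  tool dir of pull [0.1766 0.9843 0.    ]  x30: [ 5.3  29.53  0.  ]  level-out x30: [ 5.19 28.95  5.86] latdir [ 0.9843 -0.1735 -0.0155]
model [0.5896 0.556 ] 11.264838552985296
```

Emit:
arm_command(
  slide=[
    [0.7, 5.4, 2.5],
    [1.5, 10.7, 5.1],
    [2.2, 16.1, 7.6],
    [3, 21.4, 10.2],
    [3.8, 26.8, 12.7],
  ],
  spin=[0, 0, 0, 0, 0],
)

```text
clock: 19.12
eef_pos: [-0.1891, 0.5776, 0.5197]
tool_rot: [-0.073, 0.995, 0.068, -0.009]
ft_force: [-0.4, 0.3, -2.7]
grip_width: 0.036
grasp_force: 63.4
```

Emit:
arm_command(
  slide=[
    [0.7, 5.4, 2.5],
    [1.5, 10.7, 5.1],
    [2.2, 16.1, 7.6],
    [3, 21.4, 10.2],
    [3.8, 26.8, 12.7],
  ],
  spin=[0, 0, 0, 0, 0],
)

```text
clock: 19.75
eef_pos: [-0.1901, 0.5939, 0.4824]
tool_rot: [-0.073, 0.997, 0.039, -0.001]
ft_force: [0.2, 0.7, -2.6]
grip_width: 0.0363
grasp_force: 63.4
```

Emit:
arm_command(
  slide=[
    [0.7, 5.4, 2.5],
    [1.5, 10.7, 5.1],
    [2.2, 16.1, 7.6],
    [3, 21.4, 10.2],
    [3.8, 26.8, 12.7],
  ],
  spin=[0, 0, 0, 0, 0],
)

```text
clock: 20.38
eef_pos: [-0.1909, 0.6078, 0.4441]
tool_rot: [-0.072, 0.997, 0.009, 0.006]
ft_force: [0.6, -0.6, -2.4]
grip_width: 0.0365
grasp_force: 63.3
```

Emit:
arm_command(
  slide=[
    [0.7, 5.4, 2.5],
    [1.5, 10.7, 5.1],
    [2.2, 16.1, 7.6],
    [3, 21.4, 10.2],
    [3.8, 26.8, 12.7],
  ],
  spin=[0, 0, 0, 0, 0],
)

```text
clock: 21.0
eef_pos: [-0.1915, 0.6194, 0.4051]
tool_rot: [-0.072, 0.997, -0.02, 0.014]
ft_force: [0.5, -0.6, -1.8]
grip_width: 0.0364
grasp_force: 63.3
```

```bash
python3 k.py -1 0
```

```text
t 21.0 p [-0.1915  0.6194  0.4051] q [ 1.8787  0.743   1.2752  2.1491 -0.0172  1.7345] tilt -2.6538699594505557 lat -0.9449480435903511 F [ 0.4753 -0.6031 -1.7573] 0.0363591997522878
off-plane cm -1.4819231254870693  tool dir of pull [0.1768 0.9842 0.    ]  x30: [ 5.3  29.53  0.  ]  level-out x30: [ 5.3  29.48 -1.39] latdir [ 0.9836 -0.1774 -0.0165]
model [0.6483 0.405 ] -2.6410115834838876
```

Emit:
arm_command(
  slide=[
    [0.7, 5.4, 2.5],
    [1.5, 10.7, 5.1],
    [2.2, 16.1, 7.6],
    [3, 21.4, 10.2],
    [3.8, 26.8, 12.7],
  ],
  spin=[0, 0, 0, 0, 0],
)

```text
clock: 21.62
eef_pos: [-0.1916, 0.6285, 0.3654]
tool_rot: [-0.072, 0.996, -0.05, 0.021]
ft_force: [-0.8, 0.3, -2.2]
grip_width: 0.0364
grasp_force: 63.3
```

Emit:
arm_command(
  slide=[
    [1, 5.9, 0.6],
    [2, 11.8, 1.2],
    [3, 17.6, 1.9],
    [4, 23.5, 2.5],
    [5, 29.4, 3.1],
  ],
  spin=[0, 0, 0, 0, 0],
)

```text
clock: 22.25
eef_pos: [-0.1953, 0.6314, 0.3427]
tool_rot: [-0.072, 0.995, -0.067, 0.025]
ft_force: [0.6, -0.1, -1.9]
grip_width: 0.0362
grasp_force: 63.3
```

```bash
python3 k.py -1 0; cat > o.py <<'E'
from m import *
c=camera("top");save(c,"top2.png")
for r in landmark_of(c,"cradle_ring")[:2]: print(r,at_z(c,r["centre"],.078))
c=camera("wrist");save(c,"wrist2.png")
o=get_obs();r=R.from_quat(o["tool_rot"]).as_matrix()
# height of flask underside below TCP if grip at same place as on the mat: TCP was .0783 up, axis upright at (.501,.210)
to((.25,.55,.36),(.45,.2,.30),(.56,.002,.30))
E
python3 o.py
```

```text
t 22.25 p [-0.1953  0.6314  0.3427] q [ 1.8791  0.8381  1.2748  2.1491 -0.0182  1.7365] tilt -8.118238365691036 lat -0.9260964444190036 F [ 0.6159 -0.1484 -1.8864] 0.03623118942343848
off-plane cm -1.505097040701552  tool dir of pull [ 0.1768  0.9842 -0.    ]  x30: [ 5.3  29.53 -0.  ]  level-out x30: [ 5.25 29.22 -4.24] latdir [ 0.9833 -0.179  -0.0162]
model [0.661  0.3426] -8.108542389986965
{'centre': [343.7, 212.5], 'confidence': 0.8} [0.5524 0.0036 0.078 ]
slide [-42.89 -14.41   2.01] dist 0.453
slide [-57.3  -50.71  13.67] dist 0.777
slide [-65.28 -71.66  16.88] dist 0.984
```

View pics/wrist2.png

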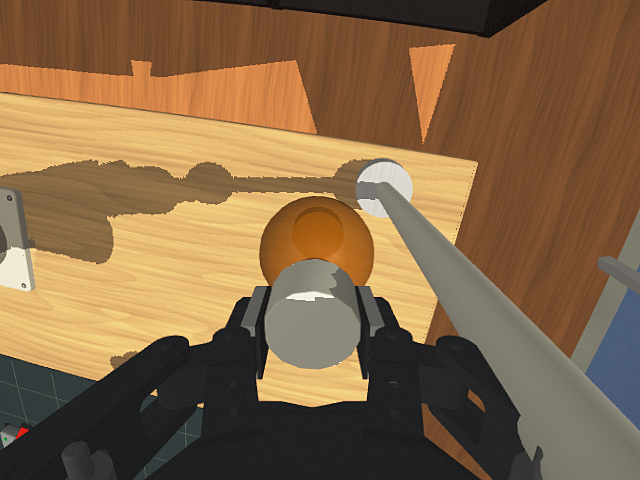

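Wrist view: the cap (313,315) sits centred between the pads, the ball is at (317,245) with no visible slip, and there's a pole on the right at (385,185) that is away from my path. Measuring the ring and the offset in the grip before the trip.

```bash
cat > r.py <<'E'
from m import *
def ring(n,ctr):
    c=camera(n);hsv=cv2.cvtColor(c["pixels"],cv2.COLOR_RGB2HSV)
    m=((hsv[...,0]<16)&(hsv[...,0]>6)&(hsv[...,1]>215)&(hsv[...,2]>110))
    yy,xx=np.mgrid[:480,:640];m&=np.hypot(xx-ctr[0],yy-ctr[1])<24
    pts=np.argwhere(m)[:,::-1].astype(np.float32);h=cv2.convexHull(pts)
    W=np.array([at_z(c,p[0],.078) for p in h])[:,:2]
    (x,y),rad=cv2.minEnclosingCircle(W.astype(np.float32))
    e=cv2.fitEllipse(W.astype(np.float32)) if len(W)>5 else None
    print(n,len(pts),"circle",x,y,rad,"ellipse",e)
    return c
t=ring("top",(344,209));s=ring("side",(283,235))
c=camera("wrist");o=get_obs();p=o["eef_pos"]
r=R.from_quat(o["tool_rot"]).as_matrix()
a=at_z(c,(313,326),p[2]+.0267);b=at_z(c,(317,246.5),p[2]-.0413)
print("cap top-tcp",a-p,"ball-tcp",b-p,"tool frame",r.T@(a-p),r.T@(b-p))
print("expected from mat (tool frame), flask axis:",)
r0=R.from_quat([.583,.81,-.038,.056]).as_matrix();p0=np.array([.501,.204,.0783])
for q in ((.501,.2105,.105),(.501,.2105,.037)): print(r0.T@(np.array(q)-p0), (r@R.from_euler('z',0).as_matrix()@(r0.T@(np.array(q)-p0))))
E
python3 r.py
```

```text
Traceback (most recent call last):
  File "r.py", line 12, in <module>
    t=ring("top",(344,209));s=ring("side",(283,235))
  File "r.py", line 7, in ring
    W=np.array([at_z(c,p[0],.078) for p in h])[:,:2]
                                           ^
TypeError: 'NoneType' object is not iterable
```

```bash
sed -i 's/>215/>170/;s/<16/<18/;s/>6)/>4)/' r.py; python3 r.py
```

```text
top 225 circle 0.5599529147148132 0.002253094222396612 0.03087126649916172 ellipse ((0.5602630972862244, 0.0021914648823440075), (0.06049714982509613, 0.061343807727098465), 146.25387573242188)
side 151 circle 0.5590717792510986 0.0026664689648896456 0.034039948135614395 ellipse ((0.5599622130393982, 0.0038328380323946476), (0.06278419494628906, 0.06770258396863937), 41.45768356323242)
cap top-tcp [-0.006   0.0038  0.0267] ball-tcp [-0.012  -0.0041 -0.0413] tool frame [ 0.0043  0.0009 -0.0273] [0.0141 0.0033 0.0407]
expected from mat (tool frame), flask axis:
[ 0.0025  0.0022 -0.0273] [-0.0044  0.0053  0.0266]
[0.0117 0.0019 0.0401] [-0.0094 -0.005  -0.0404]
```

```bash
cat > v.py <<'E'
from m import *
A=R.from_quat([.583,.81,-.038,.056]).inv().apply([0,0,1])
for q in ([-.072,.958,.269,-.063],[-.072,.966,.241,-.056],[-.074,.981,.173,-.041],get_obs()["tool_rot"]):
    v=R.from_quat(q).apply(A);print(np.degrees(np.arccos(v[2]/np.linalg.norm(v))),v)
q=R.from_quat(get_obs()["tool_rot"])
for a in (75,80,85,90): v=(q*R.from_euler('z',a,degrees=True)).apply(A);print(a,np.degrees(np.arccos(v[2])))
print(get_obs()["clock"])
E
python3 v.py
cat > n.py <<'E'
import sim2 as s,numpy as np
q0=np.array([.8381,1.2748,2.1491])
s.CAP=.25
for an in (90,95,100,105,110,115):
    q=q0
    for i in range(3):q=s.call(q,[30*np.cos(np.radians(an)),-30*np.sin(np.radians(an))])
    s.show(q,an)
for an in (-24,-25,-26,-27,-28,-29,-30):
  for cap in (.2,.25,.3):
    s.CAP=cap;q=q0
    for i in range(2):q=s.call(q,[30*np.cos(np.radians(an)),-30*np.sin(np.radians(an))])
    s.show(q,(an,cap))
E
python3 n.py
```

```text
33.86395314012067 [ 0.2902 -0.4757  0.8304]
30.534201554415162 [ 0.2739 -0.4279  0.8613]
22.771542022605725 [ 0.2377 -0.3055  0.9221]
9.665983709610915 [0.0733 0.1511 0.9858]
75 0.4178795756797346
80 0.8305094306785664
85 1.4698238517102196
90 2.1390539724070874
22.6
90 [0.606 0.528] tilt 8.76 q [0.548 1.275 2.145]
95 [0.602 0.536] tilt 9.54 q [0.534 1.275 2.145]
100 [0.598 0.543] tilt 10.17 q [0.523 1.275 2.145]
105 [0.596 0.547] tilt 10.6 q [0.516 1.275 2.145]
110 [0.595 0.549] tilt 10.8 q [0.512 1.275 2.145]
115 [0.595 0.549] tilt 10.76 q [0.513 1.275 2.145]
(-24, 0.2) [0.67  0.264] tilt -14.63 q [0.956 1.275 2.145]
(-24, 0.25) [0.67  0.264] tilt -14.63 q [0.956 1.275 2.145]
(-24, 0.3) [0.67  0.264] tilt -14.63 q [0.956 1.275 2.145]
(-25, 0.2) [0.67  0.262] tilt -14.78 q [0.959 1.275 2.145]
(-25, 0.25) [0.67  0.262] tilt -14.78 q [0.959 1.275 2.145]
(-25, 0.3) [0.67  0.262] tilt -14.78 q [0.959 1.275 2.145]
(-26, 0.2) [0.67 0.26] tilt -14.94 q [0.962 1.275 2.145]
(-26, 0.25) [0.67 0.26] tilt -14.94 q [0.962 1.275 2.145]
(-26, 0.3) [0.67 0.26] tilt -14.94 q [0.962 1.275 2.145]
(-27, 0.2) [0.67  0.258] tilt -15.1 q [0.964 1.275 2.145]
(-27, 0.25) [0.67  0.258] tilt -15.1 q [0.964 1.275 2.145]
(-27, 0.3) [0.67  0.258] tilt -15.1 q [0.964 1.275 2.145]
(-28, 0.2) [0.807 0.094] tilt -4.39 q [1.152 1.275 1.771]
(-28, 0.25) [0.807 0.094] tilt -4.39 q [1.152 1.275 1.771]
(-28, 0.3) [0.793 0.124] tilt -5.04 q [1.116 1.275 1.818]
(-29, 0.2) [0.808 0.089] tilt -4.46 q [1.157 1.275 1.767]
(-29, 0.25) [0.808 0.089] tilt -4.46 q [1.157 1.275 1.767]
(-29, 0.3) [0.793 0.121] tilt -5.13 q [1.12  1.275 1.815]
(-30, 0.2) [0.826 0.053] tilt -3.3 q [1.199 1.275 1.704]
(-30, 0.25) [0.67  0.216] tilt -18.73 q [1.028 1.275 2.145]
(-30, 0.3) [0.67  0.216] tilt -18.73 q [1.028 1.275 2.145]
```

Emit:
arm_command(
  slide=[
    [-0.2, -1, -6],
    [-0.4, -2, -12],
    [-0.5, -3, -18],
    [-0.7, -4, -24],
    [-0.9, -5, -29.5],
  ],
  spin=[7, 14, 21, 28, 36],
)

```text
clock: 23.22
eef_pos: [-0.1917, 0.6172, 0.4119]
tool_rot: [0.242, 0.97, -0.011, 0.017]
ft_force: [-0.7, 0.4, -1.8]
grip_width: 0.0363
grasp_force: 63.2
```

Emit:
arm_command(
  slide=[
    [-0.7, -0.7, -6],
    [-1.5, -1.4, -12],
    [-2.2, -2.1, -18],
    [-3, -2.8, -24],
    [-3.8, -3.6, -29.5],
  ],
  spin=[7, 14, 21, 28, 36],
)

```text
clock: 23.85
eef_pos: [-0.1856, 0.5966, 0.4785]
tool_rot: [0.529, 0.848, 0.029, -0.02]
ft_force: [0.3, 0.2, -2.9]
grip_width: 0.0363
grasp_force: 63.4
```

```bash
cat >> k.py <<'E'
A=R.from_quat([.583,.81,-.038,.056]).inv().apply([0,0,1]);v=r@A
print("flask tilt",np.degrees(np.arccos(v[2])),"flask axis along d",np.degrees(np.arcsin(v@d)))
E
python3 k.py -1 0
```

```text
t 23.85 p [-0.1856  0.5966  0.4785] q [ 1.8811  0.6275  1.2746  2.1495 -0.0181  2.996 ] tilt 3.903202848878514 lat -1.0840359737671659 F [ 0.2503  0.1511 -2.8865] 0.03630502866562515
off-plane cm -1.3201454015252347  tool dir of pull [ 0.9913  0.1316 -0.    ]  x30: [29.74  3.95 -0.  ]  level-out x30: [29.66  3.94  2.04] latdir [ 0.1328 -0.9906 -0.0189]
model [0.6247 0.4784] 3.918553845187489
flask tilt 11.564585171556214 flask axis along d -11.558646935548552
```

Emit:
arm_command(
  slide=[
    [-1, -0.1, -6],
    [-2, -0.3, -12],
    [-3, -0.4, -18],
    [-4, -0.6, -24],
    [-5.1, -0.7, -29.5],
  ],
  spin=[0, 0, 0, 0, 0],
)

```text
clock: 24.48
eef_pos: [-0.1777, 0.5702, 0.5411]
tool_rot: [0.525, 0.847, 0.062, -0.059]
ft_force: [-0.5, -0.2, -2.2]
grip_width: 0.0367
grasp_force: 63.4
```

Emit:
arm_command(
  slide=[
    [-1, -0.1, -6],
    [-2, -0.3, -12],
    [-3, -0.4, -18],
    [-4, -0.6, -24],
    [-5.1, -0.7, -29.5],
  ],
  spin=[0, 0, 0, 0, 0],
)

```text
clock: 25.1
eef_pos: [-0.1674, 0.5372, 0.6017]
tool_rot: [0.522, 0.842, 0.096, -0.099]
ft_force: [-0.3, -0.0, -3.1]
grip_width: 0.0364
grasp_force: 63.5
```

Emit:
arm_command(
  slide=[
    [-1, -0.1, -6],
    [-2, -0.3, -12],
    [-3, -0.4, -18],
    [-4, -0.6, -24],
    [-5.1, -0.7, -29.5],
  ],
  spin=[0, 0, 0, 0, 0],
)

```text
clock: 25.72
eef_pos: [-0.1547, 0.4985, 0.6585]
tool_rot: [0.517, 0.835, 0.129, -0.138]
ft_force: [-1.2, -0.2, -2.3]
grip_width: 0.0366
grasp_force: 63.5
```

Emit:
arm_command(
  slide=[
    [-1, -0.1, -6],
    [-2, -0.3, -12],
    [-3, -0.4, -18],
    [-4, -0.6, -24],
    [-5.1, -0.7, -29.5],
  ],
  spin=[0, 0, 0, 0, 0],
)

```text
clock: 26.35
eef_pos: [-0.1397, 0.4545, 0.7107]
tool_rot: [0.51, 0.826, 0.163, -0.177]
ft_force: [0.2, -0.8, -2.6]
grip_width: 0.0364
grasp_force: 63.5
```

Emit:
arm_command(
  slide=[
    [-1, -0.1, -6],
    [-2, -0.3, -12],
    [-3, -0.4, -18],
    [-3, -0.4, -18],
    [-3, -0.4, -18],
  ],
  spin=[0, 0, 0, 0, 0],
)

```text
clock: 26.98
eef_pos: [-0.1232, 0.4062, 0.7572]
tool_rot: [0.503, 0.814, 0.195, -0.214]
ft_force: [-0.3, -0.3, -2.4]
grip_width: 0.0366
grasp_force: 63.5
```

```bash
python3 k.py -1 0
```

```text
t 26.975 p [-0.1232  0.4062  0.7572] q [ 1.8753  0.1077  1.2738  2.1488 -0.0139  2.9774] tilt 33.652213095167724 lat -1.373636903913616 F [-0.2538 -0.3022 -2.362 ] 0.036649730132554424
off-plane cm -1.1937186822547694  tool dir of pull [ 0.9912  0.1326 -0.    ]  x30: [29.73  3.98 -0.  ]  level-out x30: [24.74  3.31 16.62] latdir [ 0.1484 -0.9882 -0.024 ]
model [0.4241 0.757 ] 33.69503537192643
flask tilt 41.31587414090418 flask axis along d -41.295551354316615
```

Emit:
arm_command(
  slide=[
    [5.4, 0.7, 2.6],
    [10.7, 1.4, 5.3],
    [16.1, 2.2, 7.9],
    [21.4, 2.9, 10.6],
    [26.8, 3.6, 13.2],
  ],
  spin=[-5, -10, -15, -20, -26],
)

```text
clock: 27.6
eef_pos: [-0.1416, 0.4344, 0.7288]
tool_rot: [0.309, 0.915, 0.215, -0.145]
ft_force: [-0.1, -0.2, -3.1]
grip_width: 0.036
grasp_force: 63.5
```

Emit:
arm_command(
  slide=[
    [4.5, 3, 2.6],
    [9, 6, 5.3],
    [13.5, 9, 7.9],
    [18, 11.9, 10.6],
    [22.5, 14.9, 13.2],
  ],
  spin=[-5, -10, -15, -20, -26],
)

```text
clock: 28.22
eef_pos: [-0.158, 0.4604, 0.6994]
tool_rot: [0.097, 0.968, 0.216, -0.078]
ft_force: [-0.4, -0.5, -2.4]
grip_width: 0.0362
grasp_force: 63.5
```

```bash
python3 k.py -1 0
```

```text
t 28.225 p [-0.158   0.4604  0.6994] q [ 1.9331  0.2349  1.2733  2.1485 -0.0508  2.1205] tilt 26.454584705380018 lat -1.9024968010162442 F [-0.4327 -0.5128 -2.4332] 0.03624071700857729
off-plane cm 0.3842398298654181  tool dir of pull [ 0.5062  0.8624 -0.    ]  x30: [15.18 25.87 -0.  ]  level-out x30: [13.59 23.15 13.36] latdir [ 0.8699 -0.4913 -0.0332]
model [0.4864 0.6989] 26.39639397050322
flask tilt 30.481424163905746 flask axis along d -29.976921691613956
```

Emit:
arm_command(
  slide=[
    [2.4, 4.9, 2.6],
    [4.8, 9.7, 5.3],
    [7.2, 14.6, 7.9],
    [9.6, 19.4, 10.6],
    [12, 24.3, 13.2],
  ],
  spin=[-5, -10, -15, -20, -26],
)

```text
clock: 28.85
eef_pos: [-0.1609, 0.4881, 0.6687]
tool_rot: [-0.123, 0.972, 0.199, -0.02]
ft_force: [-0.2, -0.7, -2.4]
grip_width: 0.0363
grasp_force: 63.6
```

Emit:
arm_command(
  slide=[
    [0, 5.4, 2.6],
    [0, 10.8, 5.3],
    [0, 16.2, 7.9],
    [0, 21.6, 10.6],
    [0, 27, 13.2],
  ],
  spin=[-5, -10, -15, -20, -26],
)

```text
clock: 29.48
eef_pos: [-0.1627, 0.5142, 0.6362]
tool_rot: [-0.34, 0.925, 0.168, 0.025]
ft_force: [-0.4, 0.0, -2.3]
grip_width: 0.0366
grasp_force: 63.5
```

Emit:
arm_command(
  slide=[
    [-2.3, 4.9, 2.6],
    [-4.7, 9.7, 5.3],
    [-7, 14.6, 7.9],
    [-9.4, 19.4, 10.6],
    [-11.7, 24.3, 13.2],
  ],
  spin=[-5, -10, -15, -20, -26],
)

```text
clock: 30.1
eef_pos: [-0.1648, 0.5381, 0.6022]
tool_rot: [-0.541, 0.829, 0.128, 0.055]
ft_force: [0.2, -0.4, -2.5]
grip_width: 0.0364
grasp_force: 63.5
```

```bash
python3 k.py -1 0; cat > w.py <<'E'
from m import *
from scipy.optimize import minimize_scalar
q=R.from_quat(get_obs()["tool_rot"]);A=R.from_quat([.583,.81,-.038,.056]).inv().apply([0,0,1])
f=lambda a:np.degrees(np.arccos((q*R.from_euler('z',a,degrees=True)).apply(A)[2]))
b=min(range(-180,181),key=f);print("best spin",b,f(b))
E
python3 w.py
```

```text
t 30.1 p [-0.1648  0.5381  0.6022] q [ 1.8902  0.4196  1.2733  2.148  -0.0412  0.7277] tilt 15.808348015572857 lat -2.4096360670276153 F [ 0.2107 -0.3744 -2.4671] 0.0364186933577015
off-plane cm -1.4354133988817248  tool dir of pull [-0.7366  0.6764 -0.    ]  x30: [-22.1   20.29  -0.  ]  level-out x30: [-21.25  19.52   8.17] latdir [ 0.6667  0.7436 -0.042 ]
model [0.5625 0.6019] 15.836900018969203
flask tilt 10.247455807437047 flask axis along d -9.898275416296155
best spin -32 8.248395283195057
```

Emit:
arm_command(
  slide=[
    [-4, 3.7, 2.6],
    [-8, 7.3, 5.3],
    [-12, 11, 7.9],
    [-16, 14.6, 10.6],
    [-19.9, 18.3, 13.2],
  ],
  spin=[-4, -8, -12, -16, -20],
)

```text
clock: 30.72
eef_pos: [-0.177, 0.5569, 0.5664]
tool_rot: [-0.679, 0.726, 0.088, 0.065]
ft_force: [0.3, 0.1, -2.0]
grip_width: 0.0362
grasp_force: 63.4
```

Emit:
arm_command(
  slide=[
    [-5, 2.1, 2.6],
    [-10, 4.2, 5.3],
    [-15, 6.2, 7.9],
    [-20, 8.3, 10.6],
    [-24.9, 10.4, 13.2],
  ],
  spin=[-3, -6, -9, -12, -15],
)

```text
clock: 31.35
eef_pos: [-0.1868, 0.574, 0.5294]
tool_rot: [0.769, -0.634, -0.052, -0.061]
ft_force: [0.3, -0.6, -1.9]
grip_width: 0.0362
grasp_force: 63.5
```

```bash
python3 k.py -1 0;python3 w.py; cat > x.py <<'E'
# TCP world target that puts flask underside centre at given point, with tool orientation after a further spin
from m import *
import sys
a=float(sys.argv[1])
q0=R.from_quat([.583,.81,-.038,.056]);p0=np.array([.501,.204,.0783])
b=q0.inv().apply(np.array([.501,.2105,.003])-p0)      # underside in tool frame
o=get_obs();q=R.from_quat(o["tool_rot"])*R.from_euler('z',a,degrees=True)
ax=q.apply(q0.inv().apply([0,0,1]));print("t",o["clock"],"flask axis",ax,"F",o["ft_force"],"p",o["eef_pos"],"q",o["joint_pos"])
cur=o["eef_pos"]+q.apply(b);print("underside now",cur)
r=R.from_quat(o["tool_rot"]).as_matrix()
for g in eval(sys.argv[2]): print(g,"slide",(r.T@(np.array(g)-q.apply(b)-o["eef_pos"])*100).round(2),"d",np.linalg.norm(np.array(g)-q.apply(b)-o["eef_pos"]))
E
python3 x.py 0 "[(.3,.25,.26),(.56,.0027,.12)]"
```

```text
t 31.35 p [-0.1868  0.574   0.5294] q [ 1.9109  0.5446  1.2733  2.1478 -0.0508  0.1445] tilt 8.726921187309989 lat -2.7556086126787447 F [ 0.2658 -0.6278 -1.9044] 0.036179807167813785
off-plane cm -0.487704348941503  tool dir of pull [-0.9909  0.1342 -0.    ]  x30: [-29.73   4.03  -0.  ]  level-out x30: [-29.37   3.98   4.55] latdir [ 0.1267  0.9904 -0.0481]
model [0.6034 0.5289] 8.691828536396244
flask tilt 2.209918164338255 flask axis along d -1.0149978149524463
best spin 12 1.4039388761469414
t 31.35 flask axis [-0.0269 -0.0277  0.9993] F [ 0.2658 -0.6278 -1.9044] p [-0.1868  0.574   0.5294] q [ 1.9109  0.5446  1.2733  2.1478 -0.0508  0.1445]
underside now [-0.1856  0.5696  0.4539]
(0.3, 0.25, 0.26) slide [ 43.26 -41.11  13.93] d 0.6128468610688761
(0.56, 0.0027, 0.12) slide [ 74.37 -61.59  23.75] d 0.9944026078353072
```

Emit:
arm_command(
  slide=[
    [4.6, -3.8, 1.5],
    [9.3, -7.7, 3],
    [13.9, -11.5, 4.4],
    [18.6, -15.4, 5.9],
    [23.2, -19.2, 7.4],
  ],
  spin=[3, 6, 9, 12, 12],
)

```text
clock: 31.98
eef_pos: [0.0233, 0.4128, 0.4355]
tool_rot: [-0.698, 0.711, 0.059, 0.055]
ft_force: [0.5, 0.4, -1.3]
grip_width: 0.0364
grasp_force: 63.4
```

```bash
python3 x.py 0 "[(.56,.0027,.12)]"
```

```text
t 31.975 flask axis [ 0.0018 -0.0259  0.9997] F [ 0.4515  0.3535 -1.3298] p [0.0233 0.4128 0.4355] q [ 1.5044 -0.0595  0.1836  1.6531  0.0137 -0.0463]
underside now [0.021  0.4086 0.36  ]
(0.56, 0.0027, 0.12) slide [ 42.88 -54.79  17.01] d 0.7162028800487438
```

Emit:
arm_command(
  slide=[
    [3.7, -4.7, 1.5],
    [7.4, -9.5, 2.9],
    [11.1, -14.2, 4.4],
    [14.8, -19, 5.9],
    [18.5, -23.7, 7.4],
  ],
  spin=[0, 0, 0, 0, 0],
)

```text
clock: 32.6
eef_pos: [0.2566, 0.2376, 0.3315]
tool_rot: [-0.698, 0.712, 0.059, 0.056]
ft_force: [1.5, 1.7, -1.9]
grip_width: 0.0366
grasp_force: 63.4
```

```bash
python3 x.py 0 "[(.56,.0027,.12)]"
```

```text
t 32.6 flask axis [ 0.0021 -0.0273  0.9996] F [ 1.4992  1.6887 -1.913 ] p [0.2566 0.2376 0.3315] q [ 0.6316 -0.1667 -0.1748  1.4687  0.1331 -0.9136]
underside now [0.2543 0.2335 0.2561]
(0.56, 0.0027, 0.12) slide [ 24.38 -31.09   9.59] d 0.4065612364071747
```

Emit:
arm_command(
  slide=[
    [3.7, -4.7, 1.2],
    [7.4, -9.4, 2.4],
    [11.1, -14.1, 3.6],
    [14.8, -18.8, 4.8],
    [18.5, -23.5, 6],
  ],
  spin=[0, 0, 0, 0, 0],
)

```text
clock: 33.22
eef_pos: [0.4878, 0.06, 0.2404]
tool_rot: [-0.698, 0.712, 0.06, 0.055]
ft_force: [0.3, 0.8, -2.0]
grip_width: 0.0364
grasp_force: 63.4
```

```bash
python3 x.py 0 "[(.56,.0027,.12)]"
```

```text
t 33.225 flask axis [ 0.0032 -0.0273  0.9996] F [ 0.3219  0.7961 -1.9856] p [0.4878 0.06   0.2404] q [ 0.0222  0.2171 -0.0121  1.3422  0.1627 -1.5285]
underside now [0.4853 0.056  0.165 ]
(0.56, 0.0027, 0.12) slide [ 5.83 -7.6   3.54] d 0.10213446172831127
```

Emit:
arm_command(
  slide=[
    [2.5, -3.3, 1.6],
    [4.6, -6, 2.8],
    [5.8, -7.6, 3.5],
    [5.8, -7.6, 3.5],
    [5.8, -7.6, 3.5],
  ],
  spin=[0, 0, 0, 0, 0],
)

```text
clock: 33.85
eef_pos: [0.5604, 0.0089, 0.1972]
tool_rot: [-0.698, 0.712, 0.06, 0.055]
ft_force: [0.2, -0.0, -2.0]
grip_width: 0.0364
grasp_force: 63.5
```

```bash
cat > y.py <<'E'
from m import *
c=camera("wrist");save(c,"wrist3.png")
d=camera("side");save(d,"side3.png")
cv2.imwrite("pics/both.png",np.hstack([cv2.imread("pics/wrist3.png")[120:480,150:490],cv2.imread("pics/side3.png")[100:340,180:400].repeat(2,0).repeat(2,1)[:360]]))
E
python3 y.py; python3 x.py 0 "[(.56,.0027,.12),(.56,.0027,.067),(.56,.0027,.043)]"
```

```text
t 33.95 flask axis [ 0.0022 -0.0273  0.9996] F [-0.5145 -0.3111 -2.0745] p [0.5606 0.0092 0.1982] q [-0.071   0.386   0.1108  1.3106  0.1621 -1.6244]
underside now [0.5582 0.0051 0.1227]
(0.56, 0.0027, 0.12) slide [ 0.28 -0.18  0.23] d 0.004060602603925839
(0.56, 0.0027, 0.067) slide [ 1.14 -0.22  5.46] d 0.05581643448327335
(0.56, 0.0027, 0.043) slide [ 1.53 -0.23  7.83] d 0.07979215946664761
```

View pics/both.png

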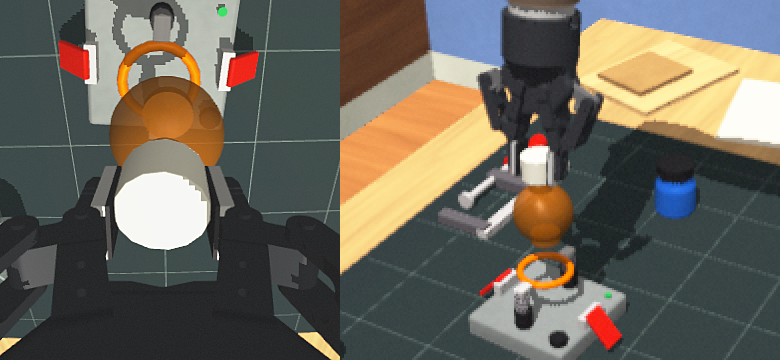

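Side view: the flask hangs upright straight above the orange ring (ring at 545,270, ball at 545,215). Lowering.

Emit:
arm_command(
  slide=[
    [0.5, -0.2, 1.5],
    [0.7, -0.3, 2.8],
    [0.9, -0.3, 3.8],
    [1, -0.3, 4.6],
    [1.1, -0.3, 5.2],
  ],
  spin=[0, 0, 0, 0, 0],
)

```text
clock: 34.58
eef_pos: [0.5635, 0.0062, 0.1442]
tool_rot: [-0.698, 0.712, 0.059, 0.056]
ft_force: [0.0, -0.2, -2.2]
grip_width: 0.0364
grasp_force: 63.5
```

```bash
python3 x.py 0 "[(.56,.0027,.067),(.56,.0027,.043),(.56,.0027,.038)]"
```

```text
t 34.575 flask axis [ 0.0027 -0.0273  0.9996] F [ 0.0478 -0.2488 -2.2301] p [0.5635 0.0062 0.1442] q [-0.0759  0.4267  0.0276  1.1879  0.1619 -1.6286]
underside now [0.5611 0.0021 0.0687]
(0.56, 0.0027, 0.067) slide [-0.02  0.11  0.18] d 0.002111294851480854
(0.56, 0.0027, 0.043) slide [0.36 0.09 2.55] d 0.02575257598940675
(0.56, 0.0027, 0.038) slide [0.45 0.09 3.04] d 0.030747880755472037
```

Emit:
arm_command(
  slide=[
    [0.1, 0.1, 0.5],
    [0.1, 0.1, 1],
    [0.2, 0.1, 1.5],
    [0.3, 0.1, 2],
    [0.4, 0.1, 2.5],
  ],
  spin=[0, 0, 0, 0, 0],
)

```text
clock: 35.2
eef_pos: [0.5644, 0.0063, 0.1216]
tool_rot: [-0.698, 0.711, 0.057, 0.058]
ft_force: [0.6, 0.4, 9.6]
grip_width: 0.0363
grasp_force: 64.8
```

```bash
python3 x.py 0 "[(.56,.0027,.043),(.56,.0027,.038)]"
```

```text
t 35.2 flask axis [-0.0031 -0.0277  0.9996] F [0.6421 0.4414 9.6008] p [0.5644 0.0063 0.1216] q [-0.076   0.4422 -0.0108  1.1283  0.1627 -1.6285]
underside now [0.5625 0.0023 0.0461]
(0.56, 0.0027, 0.043) slide [0.02 0.25 0.31] d 0.003979067517850973
(0.56, 0.0027, 0.038) slide [0.1  0.25 0.81] d 0.008477800404577924
```

Emit:
arm_command(
  slide=[
    [0, 0, 0.2],
    [0, 0, 0.4],
    [0.1, 0, 0.6],
    [0.1, 0, 0.8],
    [0.1, 0, 0.8],
  ],
  spin=[0, 0, 0, 0, 0],
)

```text
clock: 35.83
eef_pos: [0.5647, 0.0065, 0.1176]
tool_rot: [-0.698, 0.712, 0.056, 0.059]
ft_force: [-5.0, -2.3, 27.7]
grip_width: 0.0367
grasp_force: 67.8
```

```bash
python3 x.py 0 "[(.56,.0027,.038)]"
```

```text
t 35.825 flask axis [-0.0061 -0.0278  0.9996] F [-5.0285 -2.2667 27.7029] p [0.5647 0.0065 0.1176] q [-0.0759  0.4439 -0.0193  1.115   0.1631 -1.6279]
underside now [0.563  0.0025 0.0421]
(0.56, 0.0027, 0.038) slide [0.05 0.3  0.41] d 0.00510175179438664
```

```bash
python3 -c "
from h import *
d=camera('side');save(d,'side4.png')
i=cv2.imread('pics/side4.png')[100:340,180:400];cv2.imwrite('pics/side4c.png',cv2.resize(i,None,fx=2.4,fy=2.4))
o=get_obs();print(o['clock'],o['ft_force'],o['eef_pos'],o['grasp_force'])"
```

```text
35.875 [-5.1875452  -2.11890467 27.3892527 ] [0.56471396 0.0064871  0.11760039] 67.77702569961548
```

View pics/side4c.png

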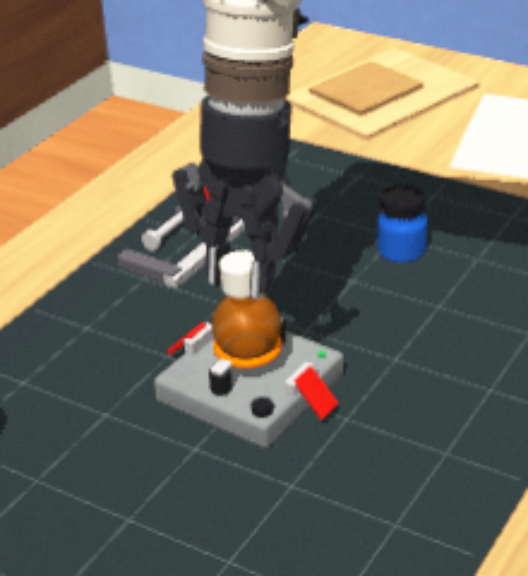

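The ball is seated in the ring, the ring is down at its stop, and the other objects are undisturbed. Handing in.

```bash
python3 -c "
from workcell import *
print(job_done())"
```

```text
the job is handed in; nothing more can be done
None
```

The job is handed in at about 36 s of the 42 s: the flask is seated in the orange ring, pressed to its stop at about 30 N and still gripped, and the pot, tumbler and clamp were not touched. It was tipped twice, because the first tip reached only about 34°: the second reached about 41°, and the flask was brought back to within about 1.5° of upright.

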